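# Load the test fixture, close its safety cover and start the test

## Robot

A 6-joint arm with a two-finger parallel gripper is mounted at the origin on the work surface. World frame = base frame: x ahead of the robot, y to its left, z up, the work surface at z = 0. Lengths are in m, angles in rad, forces in N, time in s.
With the tool pointing down it reaches from about 0.35 to 0.85 m from the base axis. Payload 8.1 kg.
Tool frame: the origin (TCP) lies between the finger pads; the fingertips stand 25 mm ahead of it and the grasp point (between the pads) lies 6 mm ahead of it; z points along the fingers, y is the line along which they close (so a half turn about z gives the same grasp; the last joint's range is limited). The gripper opens to 93 mm and grips with 3 to 60 N. Pads are 15 mm wide; open, the fingers measure 128 mm over their backs; the gripper's body (75 mm by 188 mm) begins 65 mm behind the grasp point.
Start: joints at [1.208, 0.13, 1.488, -0, 1.523, -0.085], TCP at [0.165, 0.577, 0.244] pointing down, gripper open.
Joint ranges: [-2.96, 2.96], [-0.89, 2.26], [0.02, 2.5], [-1.34, 4.48], [0, 2.73], [-2.66, 2.66]. Speed limits (rad/s): [2.39, 2.39, 2.79, 3.14, 3.14, 3.14].

## Interface

Orientations are given as a rotation vector (axis times angle).
In Python, from plant import robot gives the robot as it stands.
- The arm moves only by the tool arm_command, never from a script. Its argument "increments" is text: rows parted by semicolons, each of 5 numbers parted by spaces: the closure, from 0 (fully open) to 1 (shut), then the shift along the tool's x, y, z in mm, then the turn about the tool's z in rad. A call has 1 to 5 rows; each row is the pose to reach, as a shift and turn from the pose commanded when the call began, along the tool's axes at that moment; what a row does not reach only later rows make up. A row lasts 1/10 s, in which the tool goes at most 50 mm and 8.59 degrees, less where a joint would pass 70% of its speed; a pose out of reach is approached as far as the arm can. A call with a gripper value outside its range is refused whole. The fingers move at their own pace and stop on an object; "grip_force" is the grip in N (left out, the last holds). Time passes only in rows, so rows that repeat a pose let the fingers close. It gives the time, the measured TCP pose, the force, the opening and the grip force at its end, in the units of the state.
- robot.read_state(): the state, without advancing time (a new reading comes with each control period).
- robot.read_camera(name): name is "side" or "top" or "wrist"; returns the picture (420x560x3 uint8, blue, green, red); there is no depth.
- robot.camera_model(name): a dict with "fx", "fy", "cx", "cy" (pixels), "eye" and "rotation" of the camera in the world. Camera axes: x right, y down, z forward; pixel columns grow to the right and rows downward; lengths in m; the calibration is good to about 2 mm. A picture is of the moment at which its call begins: read the wrist's pose just before it. camera_model takes no time and is no camera call; for the wrist camera it gives the pose at the moment of the call.
- robot.close_job(): hands the job in; it is judged then, once.
The state is a dict: "t": time; "q": joint angles; "dq": joint speeds; "joint_torque": joint torques, N m; "tool_pos": TCP position; "orientation": TCP orientation; "force": force on the tool from outside, world axes, zero at the start; "wrist_torque": the same for the moment, N m; "opening": finger opening in m; "gripper_force": force on a finger pad.
Only numpy, scipy, OpenCV 4.12 (cv2) and the standard library are available. Lean on these libraries where they do the work, as an engineer would, in place of code of your own. Each camera call takes 0.05 s, during which the arm holds its last target. There are 200 camera calls.

## Task

Take the yellow reference module out of the test fixture and lay it upright in its yellow tray, and load every green module there is into the fixture, one to a nest, gold contacts under the black contact block, each pushed fully home, flush and square into the corner of its nest against the back stop and the side fence. Then lower the safety cover gently until it is fully closed and, only with it closed, press the green start button right down and let go. Leave the tape, screwdriver, bottle, spool and brush where they are.

Things in the scene. Friction and masses are not known exactly. Their poses are not given: they have to be found in the camera images.
- fixture: fixed test fixture, 200 (x) x 320 (y) mm. Origin: centre of its underside; x points from its front (robot side) to its back, y to its left. Flat floor 40 mm above the table, inside walls that rise to 85 mm above the table, inside faces at x = -95, y = +-155 mm; along the right wall a ledge 24 mm wide, 10 mm high. Three nests side by side, hinged cover
- block_edge (a point): middle of the lower front edge of the black contact block, which runs along the back over all nests: its overhang reaches forward to fixture x = +38 mm, underside 10 mm and top 28 mm above the floor. Beneath it, the back stop is an upright face at fixture x = +50 mm, so the overhang is 12 mm deep. Axes as the fixture's
- nest_1 (a point): right nest (fixture x = 15, y = -88, z = 40 mm = floor; fixture's axes): where a module's origin lies when fully home, pads edge on the back stop (35 mm off in +x), left edge on the side fence: blue bar 8 mm wide, 10 mm high, fixture x = -20 to 38 mm, its face 24 mm off in +y. Stop and fence form the nest's corner; its right and front sides are open
- nest_2 (a point): middle nest (fixture x = 15, y = 0, z = 40 mm = floor; fixture's axes): where a module's origin lies when fully home, pads edge on the back stop (35 mm off in +x), left edge on the side fence: blue bar 8 mm wide, 10 mm high, fixture x = -20 to 38 mm, its face 24 mm off in +y. Stop and fence form the nest's corner; its right and front sides are open
- nest_3 (a point): left nest (fixture x = 15, y = 88, z = 40 mm = floor; fixture's axes): where a module's origin lies when fully home, pads edge on the back stop (35 mm off in +x), left edge on the side fence: blue bar 8 mm wide, 10 mm high, fixture x = -20 to 38 mm, its face 24 mm off in +y. Stop and fence form the nest's corner; its right and front sides are open
- cover (a joint): angle of the safety cover: 0 closed (level, on the walls), limit 1.75 rad, raised (about 1.5) at the start. Blue frame with clear panel, 200 x 320 x 12 mm, 0.4 kg, hinged along the fixture's back edge; its free front edge swings up and back. The stiff hinge holds it at any angle; 3 to 5 N at the handle moves it
- cover_handle (a point): middle of the cover's black handle: round bar parallel to the hinge, 110 mm long, 11 mm thick, 35 mm off the cover's free edge in the plane of the cover, a post at each end; 235 mm from the hinge axis; 91 mm above the table when closed. Axes turn with the cover
- cover_hinge (a point): middle of the cover's hinge axis, at fixture x = +100 mm, 85 mm above the table; the axis runs along fixture y. Axes turn with the cover
- module_a: loose power module to test, on the 2 mm blue mat at the right; may be absent. 0.16 kg, plate 70 (its x) x 48 x 6 mm thick, green board on top; black finned heat sink, a solid block 30 (x) x 24 (y) mm, 6 to 28 mm above the underside, centred at x = -6 mm: grip or push it there. Gold contact pads along the +x edge, white connector along the -x edge. Origin: centre of the underside, z up
- module_b: loose power module to test, on the 2 mm blue mat at the right; may be absent. 0.16 kg, plate 70 (its x) x 48 x 6 mm thick, green board on top; black finned heat sink, a solid block 30 (x) x 24 (y) mm, 6 to 28 mm above the underside, centred at x = -6 mm: grip or push it there. Gold contact pads along the +x edge, white connector along the -x edge. Origin: centre of the underside, z up
- module_c: loose power module to test, on the 2 mm blue mat at the right; may be absent. 0.16 kg, plate 70 (its x) x 48 x 6 mm thick, green board on top; black finned heat sink, a solid block 30 (x) x 24 (y) mm, 6 to 28 mm above the underside, centred at x = -6 mm: grip or push it there. Gold contact pads along the +x edge, white connector along the -x edge. Origin: centre of the underside, z up
- module_a_pads (a point): middle of the +x (gold pads) edge of module_a, at its underside, 35 mm from its origin
- module_b_pads (a point): middle of the +x (gold pads) edge of module_b, at its underside, 35 mm from its origin
- module_c_pads (a point): middle of the +x (gold pads) edge of module_c, at its underside, 35 mm from its origin
- reference: loose reference module, starts in the middle nest under the overhang. 0.16 kg, plate 70 (its x) x 48 x 6 mm thick, yellow board on top; black finned heat sink, a solid block 30 (x) x 24 (y) mm, 6 to 28 mm above the underside, centred at x = -6 mm: grip or push it there. Gold contact pads along the +x edge, white connector along the -x edge. Origin: centre of the underside, z up
- ref_tray: fixed yellow open tray for the reference module, 120 x 120 x 18 mm, walls and floor 4 mm thick. Origin: centre of its underside on the table
- control_box: fixed white control box, 100 (its x) x 80 mm, 45 mm high, blue top, with a green start button at x = -22 mm and a red emergency stop (mushroom on a yellow collar, up to 70 mm above the table) at x = +27 mm. Origin: centre of its underside
- start (a joint): travel of the green start button: 0 up, 0.006 m fully down, which takes 5 N; it springs back when released
- start_top (a point): top centre of the green start button, 24 mm across, 67 mm above the table when up
- tape_roll: orange roll of tape lying flat, 60 mm across, 19 mm high; bystander, to be left alone. Origin: centre of its underside
- screwdriver: red-handled screwdriver lying on the table, 170 mm long; bystander, to be left alone. Origin: under its middle
- bottle: white bottle with blue cap, 48 mm across, 120 mm tall; bystander, to be left alone. Origin: centre of its underside
- spool: spool of grey solder wire with blue flanges standing on its end, 60 mm across, 46 mm high; bystander, to be left alone. Origin: centre of its underside
- brush: small wooden-handled brush lying on the table, 160 mm long; bystander, to be left alone. Origin: under its middle
Mind the look-alikes: they are no part of the job. Of the things that look like the control_box, take the one that is farthest to the robot's right at the start. What is shaped like the module_a but pink is not meant.

How it is judged:
On the way, in this order (a step that is already met when the one before it is completed fails the run):
1. the reference module lies in its tray and every green module is home in a nest, the cover still up (horizontal distance between reference and ref_tray below 0.04 m and z of reference in the frame of ref_tray between 0 and 0.01 m and angle between reference's own z axis and vertical below 0.15 rad and ((x of module_a_pads in the frame of nest_1 between 0.032 and 0.039 m and y of module_a in the frame of nest_1 between -0.003 and 0.004 m and z of module_a in the frame of nest_1 between -0.004 and 0.004 m and angle between the x axis of module_a and the x axis of fixture, either way round below 0.045 rad) or (x of module_a_pads in the frame of nest_2 between 0.032 and 0.039 m and y of module_a in the frame of nest_2 between -0.003 and 0.004 m and z of module_a in the frame of nest_2 between -0.004 and 0.004 m and angle between the x axis of module_a and the x axis of fixture, either way round below 0.045 rad) or (x of module_a_pads in the frame of nest_3 between 0.032 and 0.039 m and y of module_a in the frame of nest_3 between -0.003 and 0.004 m and z of module_a in the frame of nest_3 between -0.004 and 0.004 m and angle between the x axis of module_a and the x axis of fixture, either way round below 0.045 rad)) and ((x of module_b_pads in the frame of nest_1 between 0.032 and 0.039 m and y of module_b in the frame of nest_1 between -0.003 and 0.004 m and z of module_b in the frame of nest_1 between -0.004 and 0.004 m and angle between the x axis of module_b and the x axis of fixture, either way round below 0.045 rad) or (x of module_b_pads in the frame of nest_2 between 0.032 and 0.039 m and y of module_b in the frame of nest_2 between -0.003 and 0.004 m and z of module_b in the frame of nest_2 between -0.004 and 0.004 m and angle between the x axis of module_b and the x axis of fixture, either way round below 0.045 rad) or (x of module_b_pads in the frame of nest_3 between 0.032 and 0.039 m and y of module_b in the frame of nest_3 between -0.003 and 0.004 m and z of module_b in the frame of nest_3 between -0.004 and 0.004 m and angle between the x axis of module_b and the x axis of fixture, either way round below 0.045 rad)) and ((x of module_c_pads in the frame of nest_1 between 0.032 and 0.039 m and y of module_c in the frame of nest_1 between -0.003 and 0.004 m and z of module_c in the frame of nest_1 between -0.004 and 0.004 m and angle between the x axis of module_c and the x axis of fixture, either way round below 0.045 rad) or (x of module_c_pads in the frame of nest_2 between 0.032 and 0.039 m and y of module_c in the frame of nest_2 between -0.003 and 0.004 m and z of module_c in the frame of nest_2 between -0.004 and 0.004 m and angle between the x axis of module_c and the x axis of fixture, either way round below 0.045 rad) or (x of module_c_pads in the frame of nest_3 between 0.032 and 0.039 m and y of module_c in the frame of nest_3 between -0.003 and 0.004 m and z of module_c in the frame of nest_3 between -0.004 and 0.004 m and angle between the x axis of module_c and the x axis of fixture, either way round below 0.045 rad)) and value of joint cover above 0.5 rad), for 0.2 s.
2. the cover is closed over the loaded modules (((x of module_a_pads in the frame of nest_1 between 0.032 and 0.039 m and y of module_a in the frame of nest_1 between -0.003 and 0.004 m and z of module_a in the frame of nest_1 between -0.004 and 0.004 m and angle between the x axis of module_a and the x axis of fixture, either way round below 0.045 rad) or (x of module_a_pads in the frame of nest_2 between 0.032 and 0.039 m and y of module_a in the frame of nest_2 between -0.003 and 0.004 m and z of module_a in the frame of nest_2 between -0.004 and 0.004 m and angle between the x axis of module_a and the x axis of fixture, either way round below 0.045 rad) or (x of module_a_pads in the frame of nest_3 between 0.032 and 0.039 m and y of module_a in the frame of nest_3 between -0.003 and 0.004 m and z of module_a in the frame of nest_3 between -0.004 and 0.004 m and angle between the x axis of module_a and the x axis of fixture, either way round below 0.045 rad)) and ((x of module_b_pads in the frame of nest_1 between 0.032 and 0.039 m and y of module_b in the frame of nest_1 between -0.003 and 0.004 m and z of module_b in the frame of nest_1 between -0.004 and 0.004 m and angle between the x axis of module_b and the x axis of fixture, either way round below 0.045 rad) or (x of module_b_pads in the frame of nest_2 between 0.032 and 0.039 m and y of module_b in the frame of nest_2 between -0.003 and 0.004 m and z of module_b in the frame of nest_2 between -0.004 and 0.004 m and angle between the x axis of module_b and the x axis of fixture, either way round below 0.045 rad) or (x of module_b_pads in the frame of nest_3 between 0.032 and 0.039 m and y of module_b in the frame of nest_3 between -0.003 and 0.004 m and z of module_b in the frame of nest_3 between -0.004 and 0.004 m and angle between the x axis of module_b and the x axis of fixture, either way round below 0.045 rad)) and ((x of module_c_pads in the frame of nest_1 between 0.032 and 0.039 m and y of module_c in the frame of nest_1 between -0.003 and 0.004 m and z of module_c in the frame of nest_1 between -0.004 and 0.004 m and angle between the x axis of module_c and the x axis of fixture, either way round below 0.045 rad) or (x of module_c_pads in the frame of nest_2 between 0.032 and 0.039 m and y of module_c in the frame of nest_2 between -0.003 and 0.004 m and z of module_c in the frame of nest_2 between -0.004 and 0.004 m and angle between the x axis of module_c and the x axis of fixture, either way round below 0.045 rad) or (x of module_c_pads in the frame of nest_3 between 0.032 and 0.039 m and y of module_c in the frame of nest_3 between -0.003 and 0.004 m and z of module_c in the frame of nest_3 between -0.004 and 0.004 m and angle between the x axis of module_c and the x axis of fixture, either way round below 0.045 rad)) and value of joint cover below 0.04 rad), for 0.3 s.
3. the start button is pressed down with the cover closed (value of joint start above 0.004 m and value of joint cover below 0.04 rad), for 0.05 s.
At the end, for the whole second after the job is handed in: Each green module present lies in a nest within 3 mm of back stop (pads end) and side fence, square within 0.045 rad; reference module upright on the floor of its tray, centre within 40 mm of its centre; cover below 0.04 rad; start button up; all at rest (all of step 2 and horizontal distance between reference and ref_tray below 0.04 m and z of reference in the frame of ref_tray between 0 and 0.01 m and angle between reference's own z axis and vertical below 0.15 rad and value of joint start below 0.002 m and linear speed of each of module_a, module_b, module_c, reference below 0.02 m/s); the robot touches nothing.
It fails at once if the start button is pressed while the cover is open (value of joint start above 0.003 m and value of joint cover above 0.08 rad).
It fails at once if the cover is slammed (faster than 2.5 rad/s) (velocity of joint cover below -2.5 rad/s).
It fails at once if the tape, screwdriver, bottle, spool or brush is moved by more than 30 mm (distance of any of tape_roll, screwdriver, bottle, spool, brush from where it was at the start of the episode above 0.03 m).
Of module_a, module_b, module_c only 2 to 3 are there at a start; the rules pass over those that are not, and their reading is None.
At some moment in a run one of module_a, module_b, module_c may be knocked a few centimetres aside while the robot is not near it.
It also fails if it takes over 210 s, if anything falls off the work surface, if the arm or the gripper's body presses on something with over 40 N, if the wrist force passes 120 N, or if a joint passes its speed limit or range.

## Working session

There is one attempt and no reset: what is moved stays moved. The work goes in short steps, Python scripts to look and compute and a tool call to move; the robot and the scene stay as the last step left them, time stands still between calls to the robot, and variables do not carry over. Pictures are saved under pics/ and viewed, at most 14 in all, crops included, and the job is handed in when it is done.

Besides the shell and the picture viewer there is one more tool, called by a JSON object that holds its "method" and its "body", one argument or row to a line. arm_command: Moves the arm, as the interface text tells. Its arguments: {"type":"object","properties":{"increments":{"type":"string"},"grip_force":{"type":"number"}},"required":["increments"]}

```bash
ls; mkdir -p pics; cat > h.py <<'E'
import numpy as np, cv2
from scipy.spatial.transform import Rotation as R
from plant import robot
def cam(n):
    m=robot.camera_model(n); im=robot.read_camera(n); return m,np.array(im)
def ray(m,u,v,z):
    d=np.array(m['rotation']).reshape(3,3)@np.array([(u-m['cx'])/m['fx'],(v-m['cy'])/m['fy'],1.])
    e=np.array(m['eye']); return e+d*(z-e[2])/d[2]
def proj(m,p):
    c=np.array(m['rotation']).reshape(3,3).T@(np.array(p)-np.array(m['eye'])); return np.array([m['fx']*c[0]/c[2]+m['cx'],m['fy']*c[1]/c[2]+m['cy']])
E
python3 - <<'E'
from h import *
np.set_printoptions(precision=4,suppress=True)
for n in ['top','side']:
    m,im=cam(n); cv2.imwrite(f'pics/{n}0.png',cv2.resize(im,(800,600)) ); print(n,m)
s=robot.read_state(); print(s['tool_pos'],s['orientation'],s['opening'])
print(robot.camera_model('wrist'))
E
```

```text
pics
top {'fx': 438.2308959746488, 'fy': 438.2308959746488, 'cx': 281.3782557140554, 'cy': 211.1960789774801, 'eye': array([0.31  , 0.0065, 1.2754]), 'rotation': array([-2.1391,  2.1095, -0.1561])}
side {'fx': 427.4754272146183, 'fy': 427.4754272146183, 'cx': 274.4204893262914, 'cy': 207.367977527491, 'eye': array([ 0.1496, -0.8895,  1.0077]), 'rotation': array([-2.2848,  0.4801, -0.1822])}
[0.1643 0.5766 0.2427] [-0.4348 -3.111   0.0026] 0.09309713342455722
{'fx': 304.9138940462134, 'fy': 304.9138940462134, 'cx': 282.3753457356047, 'cy': 208.21333461170966, 'eye': array([0.0875, 0.5987, 0.3828]), 'rotation': array([2.31  , 1.7436, 0.2565])}
```

```bash
sed -i "s/np.array(m\['rotation'\]).reshape(3,3)/R.from_rotvec(m['rotation']).as_matrix()/" h.py; cat h.py | tail -6
```

```text
m=robot.camera_model(n); im=robot.read_camera(n); return m,np.array(im)
def ray(m,u,v,z):
    d=R.from_rotvec(m['rotation']).as_matrix()@np.array([(u-m['cx'])/m['fx'],(v-m['cy'])/m['fy'],1.])
    e=np.array(m['eye']); return e+d*(z-e[2])/d[2]
def proj(m,p):
    c=R.from_rotvec(m['rotation']).as_matrix().T@(np.array(p)-np.array(m['eye'])); return np.array([m['fx']*c[0]/c[2]+m['cx'],m['fy']*c[1]/c[2]+m['cy']])
```

View pics/top0.png

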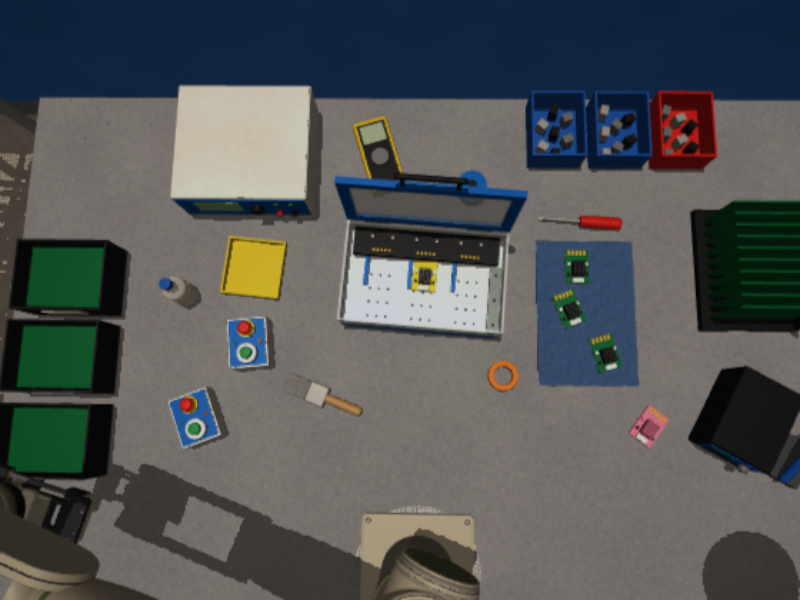

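View pics/side0.png

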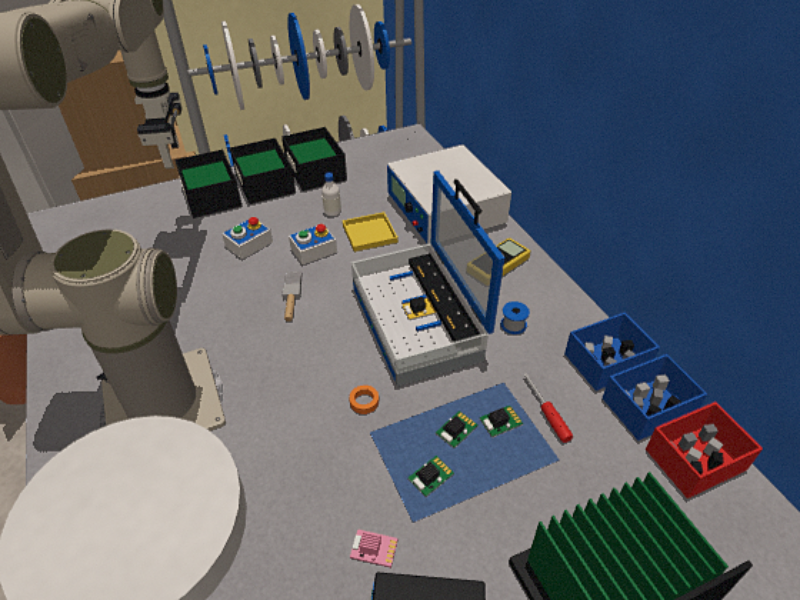

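```bash
cat >> h.py <<'E'
def axes():
    s=robot.read_state(); return s,R.from_rotvec(s['orientation']).as_matrix()
def delta(target,yaw=None):
    "shift in tool axes (mm) to bring TCP to target; yaw: wanted world angle of tool x axis"
    s,A=axes(); d=A.T@(np.array(target)-s['tool_pos'])*1000
    cur=np.arctan2(A[1,0],A[0,0]); out=[round(x,1) for x in d]
    if yaw is not None:
        t=-(yaw-cur); t=(t+np.pi/2)%np.pi-np.pi/2
        out+=[round(t,3),'q6',round(s['q'][5],2)]
    return out
E
python3 - <<'E'
from h import *
np.set_printoptions(precision=4,suppress=True)
m=robot.camera_model('top')
for n,u,v,z in [('ref',427,270,.068),('modA',578,268,.03),('modB',571,311,.03),('modC',606,354,.03),('tray',254,268,.018),('start',247,352,.067),('estop',245,327,.07),('fixFL',340,321,.085),('fixFR',502,332,.085),('fixBL',350,222,.085),('fixBR',508,235,.085),('handle',437,181,.32),('tape',504,376,.01),('bottle',167,285,.12)]:
    print(n,ray(m,u*.7,v*.7,z))
s,A=axes(); print(A, s['q'])
w=robot.camera_model('wrist'); W=R.from_rotvec(w['rotation']).as_matrix()
print('cam in tool',A.T@(w['eye']-s['tool_pos']),'\n',A.T@W)
E
```

```text
ref [ 0.578  -0.0149  0.068 ]
modA [ 0.594  -0.3211  0.03  ]
modB [ 0.5057 -0.3045  0.03  ]
modC [ 0.4205 -0.3708  0.03  ]
tray [0.5893 0.3414 0.018 ]
start [0.4115 0.3328 0.067 ]
estop [0.4599 0.3387 0.07  ]
fixFL [0.4721 0.1516 0.085 ]
fixFR [ 0.4549 -0.1586  0.085 ]
fixBL [0.6695 0.1382 0.085 ]
fixBR [ 0.6461 -0.1724  0.085 ]
handle [ 0.6678 -0.0251  0.32  ]
tape [ 0.3754 -0.1721  0.01  ]
bottle [0.5319 0.4781 0.12  ]
[[-0.9617  0.2742 -0.0006]
 [ 0.2742  0.9617 -0.0016]
 [ 0.0001 -0.0017 -1.    ]] [ 1.2076  0.1311  1.4892 -0.      1.523  -0.0854]
cam in tool [ 0.08    0.     -0.1401] 
 [[-0.0002 -0.9568 -0.2906]
 [ 1.     -0.0001 -0.0003]
 [ 0.0003 -0.2906  0.9568]]
```

{"method": "arm_command", "body": {
  "increments": "0 -160 -154 -20 0;0 -160 -154 -20 0;0 -160 -154 -20 0;0 -160 -154 -20 0;0 -160 -154 -20 0"
}}

```text
t: 0.6
tool_pos: [0.2775, 0.3821, 0.2637]
orientation: [0.438, 3.11, -0.001]
force: [-0.8, 0.5, 0.1]
opening: 0.0933
gripper_force: 0.0
```

{"method": "arm_command", "body": {
  "increments": "0 -160 -154 -20 0;0 -160 -154 -20 0;0 -160 -154 -20 0;0 -160 -154 -20 0;0 -160 -154 -20 0"
}}

```text
t: 1.1
tool_pos: [0.3891, 0.1899, 0.2839]
orientation: [0.439, 3.11, -0.001]
force: [0.6, 0.8, -0.1]
opening: 0.0931
gripper_force: 0.0
```

{"method": "arm_command", "body": {
  "increments": "0 -160 -154 -20 -0.213;0 -160 -154 -20 -0.213;0 -160 -154 -20 -0.213;0 -160 -154 -20 -0.213;0 -160 -154 -20 -0.213"
}}

```text
t: 1.6
tool_pos: [0.5003, -0.002, 0.3035]
orientation: [-0.105, -3.14, 0.001]
force: [-0.2, -0.8, 0.1]
opening: 0.0933
gripper_force: 0.0
```

```bash
python3 - <<'E'
from h import *
s=robot.read_state(); print(s['tool_pos'],s['orientation'],s['q'],s['t'],s['force'])
m,im=cam('wrist'); import pickle; pickle.dump((m,im),open('w1.pkl','wb'))
cv2.imwrite('pics/w1.png',cv2.resize(im,(800,600)))
E
```

```text
[ 0.50028389 -0.00204105  0.30345916] [-1.05011850e-01 -3.13963243e+00  9.82141159e-04] [-1.06148118e-01 -1.59001883e-01  1.66678268e+00 -6.39763728e-04
  1.63397026e+00 -1.61011535e+00] 1.6 [-0.19030968 -0.75882752  0.07158055]
```

View pics/w1.png

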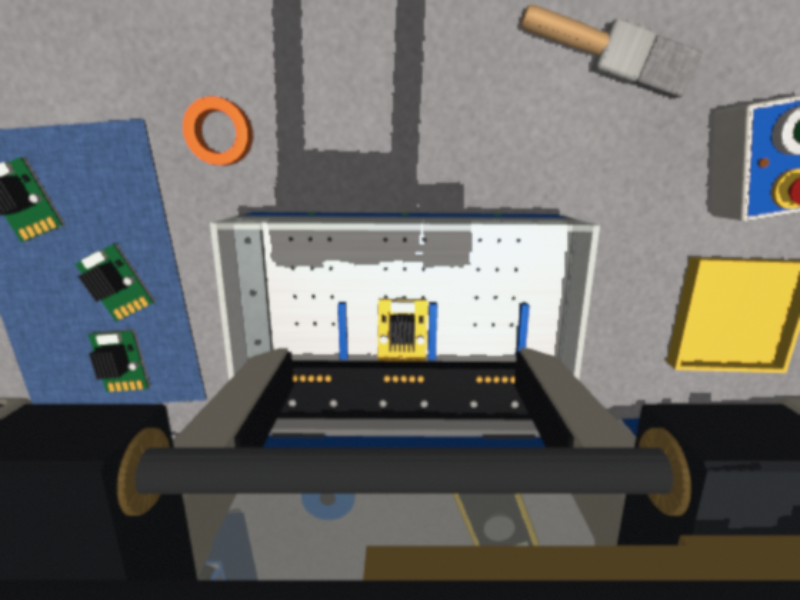

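```bash
cat > fit.py <<'E'
from h import *
import pickle
from scipy.optimize import least_squares
m,im=pickle.load(open('w1.pkl','rb'))
P=[((343,303),(-20,-60,50)),((433,303),(-20,28,50)),((523,304),(-20,116,50)),((212,223),(-100,-160,85)),((599,227),(-100,160,85))]
def F(p,q): c,s=np.cos(p[2]),np.sin(p[2]); q=np.array(q)/1000; return np.array([p[0]+c*q[0]-s*q[1],p[1]+s*q[0]+c*q[1],q[2]])
def res(p): return np.concatenate([proj(m,F(p,q))-np.array(u)*.7 for u,q in P]+[[proj(m,F(p,(38,y,50)))[1]-361*.7] for y in(-60,60)])
r=least_squares(res,[.56,-.01,-.06]); print(r.x); print(np.round(res(r.x),1))
big=cv2.resize(im,None,fx=5,fy=5,interpolation=cv2.INTER_CUBIC)
def L(a,b,col=(255,0,255)):
    a,b=[tuple(int(v) for v in proj(m,F(r.x,q))*5+2) for q in (a,b)]; cv2.line(big,a,b,col,1)
for y in (-88,0,88):
    for a,b in [((-20,y+24),(38,y+24)),((-20,y+24),(-20,y+32)),((-20,y+32),(38,y+32))]: L((*a,50),(*b,50))
    L((-20,y+24,40),(-20,y-24,40),(0,200,0));L((-20,y-24,40),(38,y-24,40),(0,200,0))
L((38,-150,50),(38,150,50));L((-100,-160,85),(-100,160,85))
cv2.imwrite('pics/fit.png',cv2.resize(big[145*5:270*5,140*5:430*5],(800,345)))
E
python3 fit.py
```

```text
[ 0.56644466 -0.00658114 -0.07592213]
[-1.5  0.6  0.4  1.1  2.3  1.  -1.8 -0.3  0.9 -0.6 -0.9 -0.1]
```

View pics/fit.png

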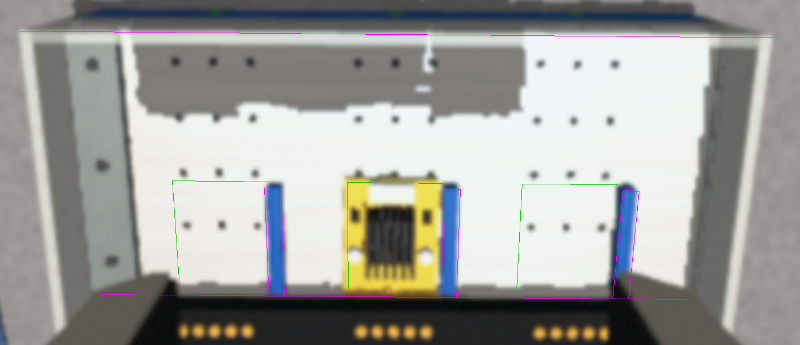

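```bash
cat > fit2.py <<'E'
from h import *
import pickle
from scipy.optimize import least_squares
from fit import F
m,im=pickle.load(open('w1.pkl','rb'))
hsv=cv2.cvtColor(im,cv2.COLOR_BGR2HSV)
# blue fences: brightest saturated blue top, in inside region
mask=cv2.inRange(hsv,(100,120,110),(120,255,255)); mask[:200]=0; mask[252:]=0; mask[:,:200]=0; mask[:,400:]=0
n,l,st,ce=cv2.connectedComponentsWithStats(mask)
for i in range(1,n):
    if st[i][4]>30:
        ys,xs=np.where(l==i); k=np.polyfit(ys,xs,1); print('fence',st[i],ce[i].round(1),'slope',k[0].round(4))
yel=cv2.inRange(hsv,(20,100,80),(35,255,255))
n,l,st,ce=cv2.connectedComponentsWithStats(yel)
for i in range(1,n):
    if st[i][4]>200: print('yellow',st[i],cv2.minAreaRect(np.argwhere(l==i)[:,::-1].astype(np.float32)))
p=[.56644,-.00658,-.0759]
for q in [(-6,-12,68),(-6,12,68),(24,-12,68),(24,12,68),(-20,-24,46),(-20,24,46),(-20,24,50),(-20,32,50),(37,24,50),(37,32,50)]: print(q,proj(m,F(p,q)).round(1))
E
python3 fit2.py; python3 - <<'E'
import pickle,cv2,numpy as np
m,im=pickle.load(open('w1.pkl','rb'))
g=cv2.cvtColor(im,cv2.COLOR_BGR2GRAY); print('row232',g[226,255:310]); print('col281',g[205:260,281]); print('col276',g[205:260,270])
E
```

```text
[ 0.56644466 -0.00658114 -0.07592213]
[-1.5  0.6  0.4  1.1  2.3  1.  -1.8 -0.3  0.9 -0.6 -0.9 -0.1]
fence [237 212   6  40 196] [239.5 231.6] slope 0.036
fence [300 212   6  40 190] [302.4 231.9] slope -0.0339
fence [362 213   8  33 166] [365.7 228.3] slope -0.0922
yellow [541 119  19  27 307] ((549.7489013671875, 131.77377319335938), (17.646671295166016, 26.39866065979004), 2.726310968399048)
yellow [ 13 152  27  16 205] ((25.76470947265625, 159.44119262695312), (8.682775497436523, 25.51474952697754), 67.16634368896484)
yellow [ 467  180   93   81 6635] ((513.680908203125, 220.0727081298828), (91.31596374511719, 79.38925170898438), 1.9091525077819824)
yellow [264 209  36  44 895] ((281.52978515625, 230.45799255371094), (34.21460723876953, 43.725013732910156), 1.6365771293640137)
yellow [ 255  346  305   59 3961] ((407.0, 375.0), (58.0, 304.0), 90.0)
(-6, -12, 68) [273.6 227.3]
(-6, 12, 68) [291.9 227.5]
(24, -12, 68) [273.6 248.3]
(24, 12, 68) [291.5 248.5]
(-20, -24, 46) [265.3 212. ]
(-20, 24, 46) [300.4 212.3]
(-20, 24, 50) [300.5 213.2]
(-20, 32, 50) [306.4 213.3]
(37, 24, 50) [299.5 251.7]
(37, 32, 50) [305.1 251.7]
row232 [240 240 240 240 240 240 240 239 237 225 213 207 196 185 182 189 185 125
  71  51  45  55  51  46  59  64  60  53  61  59  48  59  58  45  69 134
 197 199 167 153 156 181 208 221 217 140 104 107 107 114 151 210 237 243
 242]
col281 [242 231 184 125 119 136 157 212 239 243 243 243 239 214 131  58  37  42
  43  49  58  60  55  45  42  45  46  43  42  42  43  49  57  59  62  82
 125 161 171 172 177 192 201 191 167 148 107  67  33  14  12  13  21  30
  34]
col276 [233 194 125 104 141 189 209 212 212 212 213 212 210 206 199 184 148 134
 133 138 157 189 205 209 209 207 201 193 185 166 149 186 224 231 224 214
 208 207 207 207 207 207 206 195 161 115  89  65  32  12  12  13  19  29
  32]
```

{"method": "arm_command", "body": {
  "increments": "0.45 -75 -2 130 0.009;0.45 -75 -2 130 0.009;0.45 -75 -2 130 0.009;0.45 -75 -2 180 0.009;0.45 -75 -2 200 0.009"
}}

```text
t: 2.15
tool_pos: [0.5706, -0.0052, 0.097]
orientation: [-0.116, -3.131, -0.001]
force: [-0.6, 0.1, -0.2]
opening: 0.0578
gripper_force: 0.0
```

```bash
python3 - <<'E'
from h import *
import pickle
s=robot.read_state(); print(s['tool_pos'],s['opening'],delta([.5753,-.0088,.077],np.pi-.076))
m,im=cam('wrist'); pickle.dump((m,im),open('w2.pkl','wb'))
cv2.imwrite('pics/w2.png',im)
E
```

```text
[ 0.57056939 -0.00522804  0.09703745] 0.05781054749185799 [np.float64(-5.2), np.float64(-3.2), np.float64(20.0), np.float64(0.002), 'q6', np.float64(-1.6)]
```

View pics/w2.png

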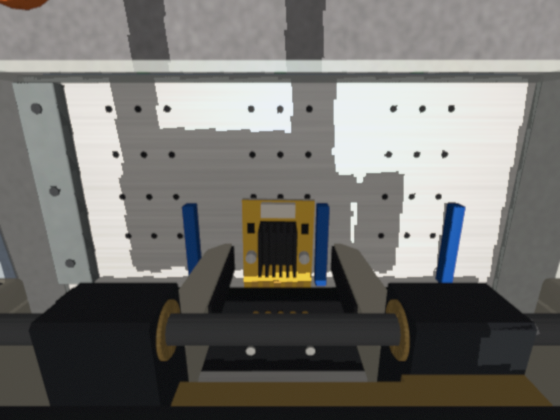

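{"method": "arm_command", "body": {
  "increments": "0.45 -4 -3 20 0;0.45 -4 -3 20 0;0.8 -4 -3 20 0;0.8 -4 -3 20 0;0.8 -4 -3 20 0",
  "grip_force": 20
}}

```text
t: 2.7
tool_pos: [0.5788, -0.009, 0.0854]
orientation: [0.116, 3.137, -0.0]
force: [-0.2, -0.1, -0.1]
opening: 0.0318
gripper_force: 0.0
```

{"method": "arm_command", "body": {
  "increments": "0.9 0 0 0 0;0.9 0 0 0 0;0.9 0 0 0 0;0.9 0 0 0 0;0.9 0 0 0 0",
  "grip_force": 20
}}

```text
t: 3.2
tool_pos: [0.5786, -0.0091, 0.0849]
orientation: [0.116, 3.138, -0.0]
force: [-1.9, -1.0, 6.5]
opening: 0.0235
gripper_force: 20.0
```

{"method": "arm_command", "body": {
  "increments": "0.6 0 0 0 0;0.6 0 0 0 0;0.6 0 0 7 0;0.6 0 0 7 0;0.6 0 0 7 0"
}}

```text
t: 3.7
tool_pos: [0.5773, -0.009, 0.0759]
orientation: [-0.116, -3.138, -0.0]
force: [0.5, 0.1, 0.9]
opening: 0.037
gripper_force: 0.0
```

{"method": "arm_command", "body": {
  "increments": "0.9 0 0 0 0;0.9 0 0 0 0;0.9 0 0 0 0;0.9 0 0 0 0;0.9 0 0 0 0",
  "grip_force": 20
}}

```text
t: 4.2
tool_pos: [0.578, -0.0091, 0.0767]
orientation: [0.116, 3.139, -0.0]
force: [0.1, -0.6, -0.6]
opening: 0.0239
gripper_force: 20.0
```

{"method": "arm_command", "body": {
  "increments": "0.9 8 0 0 0;0.9 16 0 0 0;0.9 24 0 0 0;0.9 24 0 -40 0;0.9 24 0 -90 0"
}}

```text
t: 4.7
tool_pos: [0.5502, -0.0069, 0.1639]
orientation: [-0.116, -3.131, -0.001]
force: [1.7, 0.2, -1.3]
opening: 0.0238
gripper_force: 20.0
```

```bash
python3 - <<'E'
from h import *
s=robot.read_state(); print(s['tool_pos'],s['opening'],s['force'],delta([.585,.3414,.17]),delta([.585,.3414,.035]))
E
```

```text
[ 0.55015868 -0.00688769  0.16393011] 0.023837999409168014 [ 1.74057599  0.19113067 -1.25336367] [np.float64(-9.0), np.float64(349.9), np.float64(-6.1)] [np.float64(-10.1), np.float64(349.9), np.float64(128.9)]
```

{"method": "arm_command", "body": {
  "increments": "0.9 -9 200 0 0;0.9 -9 200 0 0;0.9 -9 200 0 0;0.9 -9 200 0 0;0.9 -9 240 0 0"
}}

```text
t: 5.2
tool_pos: [0.5796, 0.2339, 0.1663]
orientation: [-0.115, -3.139, -0.0]
force: [1.3, -1.2, -1.5]
opening: 0.0235
gripper_force: 20.0
```

{"method": "arm_command", "body": {
  "increments": "0.9 0 110 0 0;0.9 0 110 0 0;0.9 0 110 0 0;0.9 0 110 50 0;0.9 0 110 100 0"
}}

```text
t: 5.7
tool_pos: [0.5897, 0.3422, 0.0677]
orientation: [0.114, 3.135, 0.003]
force: [0.3, -0.8, -2.1]
opening: 0.0237
gripper_force: 20.0
```

{"method": "arm_command", "body": {
  "increments": "0.9 0 0 0 0;0.9 0 0 0 0"
}}

```text
t: 5.9
tool_pos: [0.5873, 0.3399, 0.0658]
orientation: [-0.116, -3.136, 0.003]
force: [0.5, 0.6, -0.4]
opening: 0.0237
gripper_force: 20.0
```

```bash
python3 - <<'E'
from h import *
s=robot.read_state(); print(s['tool_pos'],s['opening'],s['force'],delta([.585,.3414,.042]))
m,im=cam('wrist'); cv2.imwrite('pics/w3.png',im)
E
```

```text
[0.58726885 0.33993022 0.06575416] 0.0236980812994352 [ 0.45831112  0.57268207 -0.41685722] [np.float64(2.3), np.float64(1.4), np.float64(23.8)]
```

View pics/w3.png

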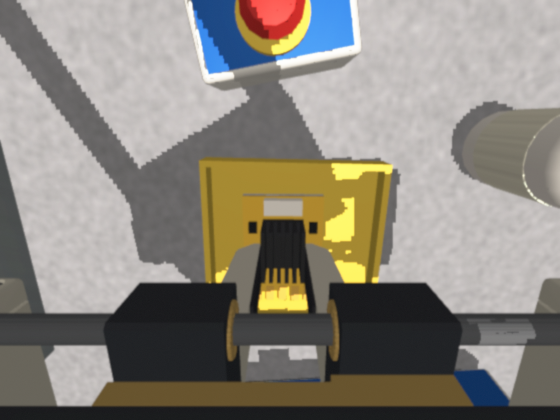

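{"method": "arm_command", "body": {
  "increments": "0.9 0 7 12 0;0.9 0 7 20 0;0.9 0 7 24 0;0.9 0 7 24 0"
}}

```text
t: 6.35
tool_pos: [0.5888, 0.3479, 0.042]
orientation: [-0.116, -3.138, 0.001]
force: [-1.0, -0.2, -1.5]
opening: 0.0237
gripper_force: 20.0
```

{"method": "arm_command", "body": {
  "increments": "0.5 0 0 0 0;0.5 0 0 0 0;0.5 0 0 0 0;0.5 0 0 -30 0;0.5 0 0 -80 0"
}}

```text
t: 6.85
tool_pos: [0.5864, 0.3466, 0.1186]
orientation: [-0.116, -3.132, 0.007]
force: [1.3, -0.4, -0.5]
opening: 0.0464
gripper_force: 0.0
```

{"method": "arm_command", "body": {
  "increments": "0.2 100 0 -100 0;0.2 100 -30 -140 0;0.2 100 -30 -140 0;0.2 100 -30 -140 0;0.2 100 -30 -140 0"
}}

```text
t: 7.35
tool_pos: [0.488, 0.3264, 0.2689]
orientation: [0.115, 3.132, 0.007]
force: [0.4, 0.6, 0.3]
opening: 0.0737
gripper_force: 0.0
```

```bash
python3 - <<'E'
from h import *
import pickle
s=robot.read_state(); print(s['tool_pos'],s['opening'],s['force'])
m,im=cam('wrist'); pickle.dump((m,im),open('w4.pkl','wb')); cv2.imwrite('pics/w4.png',im)
E
```

```text
[0.48800147 0.32643954 0.26885804] 0.07366170840272888 [0.43003013 0.55152381 0.29256244]
```

View pics/w4.png

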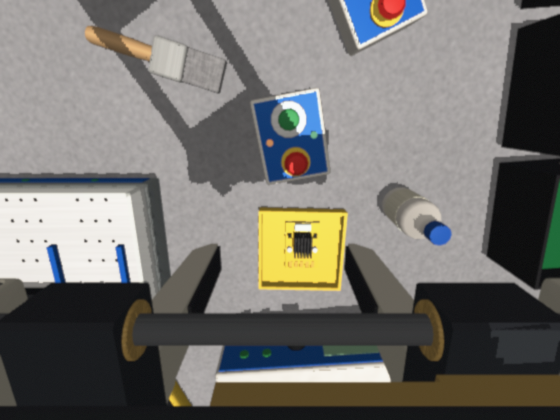

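{"method": "arm_command", "body": {
  "increments": "0.2 -10 -250 0 0;0.2 -10 -250 0 0;0.2 -10 -250 0 0;0.2 -10 -250 0 0;0.2 -10 -250 0 0"
}}

```text
t: 7.9
tool_pos: [0.4783, 0.0737, 0.2608]
orientation: [-0.116, -3.137, 0.001]
force: [1.4, -0.4, 0.4]
opening: 0.0743
gripper_force: 0.0
```

{"method": "arm_command", "body": {
  "increments": "0.2 -10 -250 0 0;0.2 -10 -250 0 0;0.2 -10 -250 0 0;0.2 -10 -250 0 0;0.2 -10 -250 0 0"
}}

```text
t: 8.4
tool_pos: [0.4698, -0.1764, 0.2609]
orientation: [-0.116, -3.138, -0.001]
force: [1.3, 0.6, -0.3]
opening: 0.0745
gripper_force: 0.0
```

{"method": "arm_command", "body": {
  "increments": "0.2 -6 -126 0 0;0.2 -6 -126 0 0;0.2 -6 -126 0 0;0.2 -6 -126 0 0;0.2 -6 -126 0 0"
}}

```text
t: 8.9
tool_pos: [0.4666, -0.3004, 0.2607]
orientation: [-0.118, -3.137, -0.003]
force: [0.7, 0.4, -0.2]
opening: 0.0743
gripper_force: 0.0
```

```bash
python3 - <<'E'
from h import *
import pickle
m,im=pickle.load(open('w4.pkl','rb')); print('start',ray(m,289,119,.067),'estop',ray(m,296,163,.07))
s=robot.read_state(); print(s['tool_pos'],s['opening'],s['force'])
m,im=cam('wrist'); pickle.dump((m,im),open('w5.pkl','wb')); cv2.imwrite('pics/w5.png',im)
E
```

```text
start [0.41377192 0.33967177 0.067     ] estop [0.46111384 0.34422307 0.07      ]
[ 0.46663238 -0.30036583  0.26066323] 0.07430828749680966 [ 0.65675633  0.40313532 -0.1807541 ]
```

View pics/w5.png

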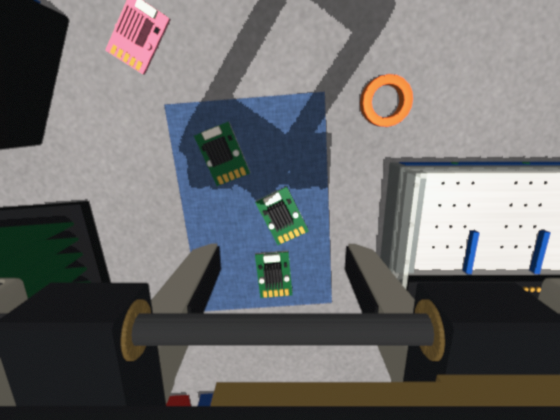

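```bash
cat > mods.py <<'E'
from h import *
import pickle,sys
def find(m,im,z=.008,x0=.3,y0=-.5,sz=(.40,.40),save=None):
    s=1000 # px/m
    W,H=int(sz[1]*s),int(sz[0]*s)
    pts=[(x0,y0),(x0+sz[0],y0),(x0+sz[0],y0+sz[1]),(x0,y0+sz[1])]
    src=np.float32([proj(m,(*p,z)) for p in pts]); dst=np.float32([((p[1]-y0)*s,(p[0]-x0)*s) for p in pts])
    r=cv2.warpPerspective(im,cv2.getPerspectiveTransform(src,dst),(W,H),flags=cv2.INTER_CUBIC)
    h=cv2.cvtColor(r,cv2.COLOR_BGR2HSV)
    gr=cv2.inRange(h,(45,80,25),(85,255,255)); go=cv2.inRange(h,(15,90,60),(38,255,255))
    mk=cv2.morphologyEx(gr|go,cv2.MORPH_CLOSE,np.ones((9,9),np.uint8))
    n,l,st,ce=cv2.connectedComponentsWithStats(mk); out=[]
    for i in range(1,n):
        if 1200<st[i][4]<6000:
            (cx,cy),(w,hh),a=cv2.minAreaRect(np.argwhere(l==i)[:,::-1].astype(np.float32))
            g=np.argwhere((l==i)&(go>0)).mean(0); 
            c=np.array([cy/s+x0,cx/s+y0]); gp=np.array([g[0]/s+x0,g[1]/s+y0])
            a=np.radians(a); v=[np.array([np.sin(a),np.cos(a)]),np.array([np.cos(a),-np.sin(a)])]
            v=v[0] if w>hh else v[1]
            if v@(gp-c)<0: v=-v
            sink=c-.006*v
            out.append((c,np.arctan2(v[1],v[0]),sink)); print('c',c.round(4),'wh',round(w),round(hh),'heading',round(np.arctan2(v[1],v[0]),3),'sink',sink.round(4),'golddir',np.round(np.arctan2(*(gp-c)[::-1]),3))
    if save: cv2.imwrite(save,r)
    return out
if __name__=='__main__':
    m,im=pickle.load(open(sys.argv[1],'rb')); find(m,im)
E
python3 mods.py w5.pkl; python3 -c "
from h import *
print(delta([.467,-.3,.26],np.pi-.076))"
```

```text
c [ 0.4277 -0.3745] wh 69 48 heading 0.291 sink [ 0.422  -0.3762] golddir 0.285
c [ 0.5165 -0.3048] wh 70 48 heading 0.381 sink [ 0.5109 -0.307 ] golddir 0.352
c [ 0.6042 -0.3232] wh 70 48 heading 0.023 sink [ 0.5982 -0.3234] golddir 0.008
[np.float64(-0.1), np.float64(-0.4), np.float64(1.1), np.float64(0.002), 'q6', np.float64(-2.16)]
```

{"method": "arm_command", "body": {
  "increments": "0.45 -133 -13 130 -0.1;0.45 -133 -13 130 -0.1;0.45 -133 -13 130 -0.1;0.45 -133 -13 130 -0.1;0.45 -133 -13 150 -0.1"
}}

```text
t: 9.45
tool_pos: [0.6008, -0.3202, 0.109]
orientation: [0.047, -3.139, -0.003]
force: [-0.7, 0.3, 0.1]
opening: 0.0511
gripper_force: 0.0
```

{"method": "arm_command", "body": {
  "increments": "0.45 0 0 0 0;0.45 0 0 0 0"
}}

```text
t: 9.65
tool_pos: [0.5987, -0.3215, 0.1125]
orientation: [0.044, -3.14, -0.001]
force: [0.5, -0.1, 0.9]
opening: 0.051
gripper_force: 0.0
```

```bash
python3 - <<'E'
from h import *
s=robot.read_state(); print(s['tool_pos'],s['opening'],s['q'][5])
print(delta([.5982,-.3234,.0395],np.pi+.023))
E
```

```text
[ 0.59872041 -0.32152424  0.11251539] 0.051030735797627444 -2.166803182205105
[np.float64(0.5), np.float64(-1.9), np.float64(73.0), np.float64(0.005), 'q6', np.float64(-2.17)]
```

{"method": "arm_command", "body": {
  "increments": "0.45 0 -2 40 0;0.45 0 -2 65 0;0.45 0 -2 73 0;0.45 0 -2 73 0;0.45 0 -2 73 0"
}}

```text
t: 10.15
tool_pos: [0.6001, -0.3258, 0.0424]
orientation: [-0.041, 3.138, -0.003]
force: [0.6, 0.3, 0.2]
opening: 0.0512
gripper_force: 0.0
```

{"method": "arm_command", "body": {
  "increments": "0.9 0 0 0 0;0.9 0 0 0 0;0.9 0 0 0 0;0.9 0 0 0 0;0.9 0 0 0 0",
  "grip_force": 20
}}

```text
t: 10.65
tool_pos: [0.5991, -0.325, 0.0402]
orientation: [-0.041, 3.141, -0.0]
force: [-1.5, 1.4, 3.2]
opening: 0.0236
gripper_force: 20.0
```

{"method": "arm_command", "body": {
  "increments": "0.9 0 0 -40 0;0.9 0 0 -80 0;0.9 0 0 -125 0;0.9 0 0 -125 0;0.9 0 0 -125 0"
}}

```text
t: 11.15
tool_pos: [0.5996, -0.3256, 0.1662]
orientation: [-0.041, 3.139, -0.003]
force: [-0.8, -0.2, -2.3]
opening: 0.024
gripper_force: 20.0
```

```bash
cat >> h.py <<'E'
FIX=[.56644,-.0084,-.075]
def fw(x,y,z):
    c,s=np.cos(FIX[2]),np.sin(FIX[2]); return np.array([FIX[0]+c*x-s*y,FIX[1]+s*x+c*y,z])
E
python3 - <<'E'
from h import *
s=robot.read_state(); print(s['tool_pos'],s['opening'],s['q'][5])
for y in (-.088,0,.088): print(y,fw(-.012,y-.003,.079), delta(fw(-.012,y-.003,.16),np.pi-.075))
E
```

```text
[ 0.59959914 -0.32560935  0.16618872] 0.02402456036046429 -2.1694726893858656
-0.088 [ 0.54765513 -0.09824503  0.079     ] [np.float64(46.0), np.float64(228.7), np.float64(5.7), np.float64(0.101), 'q6', np.float64(-2.17)]
0 [ 0.55424895 -0.01049241  0.079     ] [np.float64(37.1), np.float64(316.2), np.float64(5.5), np.float64(0.101), 'q6', np.float64(-2.17)]
0.088 [0.56084276 0.07726021 0.079     ] [np.float64(28.2), np.float64(403.8), np.float64(5.4), np.float64(0.101), 'q6', np.float64(-2.17)]
```

{"method": "arm_command", "body": {
  "increments": "0.9 14 202 0 0;0.9 14 202 0 0;0.9 14 202 0 0;0.9 14 202 0 0;0.9 14 202 0 0"
}}

```text
t: 11.65
tool_pos: [0.5773, -0.1174, 0.1613]
orientation: [0.049, -3.136, -0.006]
force: [1.4, -0.5, -1.7]
opening: 0.0237
gripper_force: 20.0
```

{"method": "arm_command", "body": {
  "increments": "0.9 14 202 0 0.1;0.9 14 202 0 0.1;0.9 14 202 0 0.1;0.9 14 202 0 0.1;0.9 14 202 0 0.1"
}}

```text
t: 12.15
tool_pos: [0.5581, 0.083, 0.1621]
orientation: [-0.108, -3.135, -0.002]
force: [0.4, -1.1, -1.8]
opening: 0.0238
gripper_force: 20.0
```

{"method": "arm_command", "body": {
  "increments": "0.9 0 0 0 0;0.9 0 0 0 0"
}}

```text
t: 12.35
tool_pos: [0.5597, 0.0769, 0.1632]
orientation: [-0.116, -3.137, 0.001]
force: [0.4, -0.6, -1.4]
opening: 0.0236
gripper_force: 20.0
```

```bash
python3 - <<'E'
from h import *
import pickle
s=robot.read_state(); print(s['tool_pos'],s['opening'])
print(delta(fw(-.012,.085,.0785),np.pi-.075))
m,im=cam('wrist'); pickle.dump((m,im),open('w6.pkl','wb')); cv2.imwrite('pics/w6.png',im)
E
```

```text
[0.55974558 0.07692059 0.16319426] 0.023605251298160847
[np.float64(-1.3), np.float64(0.5), np.float64(84.7), np.float64(0.001), 'q6', np.float64(-1.45)]
```

View pics/w6.png

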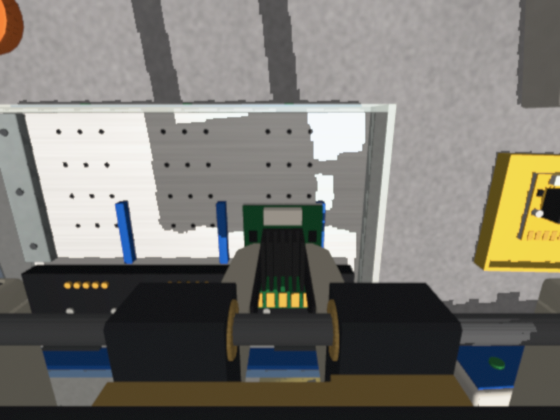

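{"method": "arm_command", "body": {
  "increments": "0.9 0 0 40 0;0.9 0 0 70 0;0.9 0 0 80 0;0.9 0 0 84 0;0.9 0 0 84 0"
}}

```text
t: 12.9
tool_pos: [0.5608, 0.0773, 0.0811]
orientation: [0.118, 3.139, -0.0]
force: [-0.7, 0.2, -1.8]
opening: 0.0234
gripper_force: 20.0
```

{"method": "arm_command", "body": {
  "increments": "0.9 0 0 0 0;0.9 -4 0 0 0;0.9 -8 0 0 0;0.9 -12 0 0 0;0.9 -16 0 0 0"
}}

```text
t: 13.4
tool_pos: [0.5769, 0.0769, 0.081]
orientation: [0.116, 3.139, 0.0]
force: [-0.4, -0.4, -1.2]
opening: 0.0242
gripper_force: 20.0
```

{"method": "arm_command", "body": {
  "increments": "0.9 0 0 0 0;0.9 -2 0 0 0;0.9 -4 0 0 0"
}}

```text
t: 13.7
tool_pos: [0.5802, 0.0766, 0.0805]
orientation: [-0.116, -3.139, 0.0]
force: [0.8, 0.1, -1.8]
opening: 0.0239
gripper_force: 20.0
```

{"method": "arm_command", "body": {
  "increments": "0.9 0 0 1 0;0.9 0 0 2 0;0.9 0 0 2 0"
}}

```text
t: 14.0
tool_pos: [0.5799, 0.0766, 0.0783]
orientation: [-0.116, -3.139, 0.0]
force: [0.1, 0.4, -1.1]
opening: 0.0237
gripper_force: 20.0
```

{"method": "arm_command", "body": {
  "increments": "0.9 -1 0 0 0;0.9 -2 0 0 0;0.9 -2 0 0 0"
}}

```text
t: 14.3
tool_pos: [0.5811, 0.0765, 0.0783]
orientation: [-0.116, -3.137, 0.0]
force: [-4.9, 0.2, 1.4]
opening: 0.0241
gripper_force: 20.0
```

{"method": "arm_command", "body": {
  "increments": "0.9 -1 0 0 0;0.9 -2 0 0 0;0.9 -2 0 0 0"
}}

```text
t: 14.6
tool_pos: [0.5813, 0.0766, 0.0782]
orientation: [-0.115, -3.133, 0.0]
force: [-15.3, 0.6, 8.8]
opening: 0.0237
gripper_force: 20.0
```

{"method": "arm_command", "body": {
  "increments": "0.9 -1 0 0 0;0.9 -2 0 0 0;0.9 -2 0 0 0"
}}

```text
t: 14.9
tool_pos: [0.5821, 0.0765, 0.078]
orientation: [-0.115, -3.13, 0.0]
force: [-20.9, 1.0, 13.9]
opening: 0.0237
gripper_force: 20.0
```

{"method": "arm_command", "body": {
  "increments": "0.9 2 0 0 0;0.9 2 1 0 0;0.9 2 2 0 0;0.9 2 2 0 0"
}}

```text
t: 15.3
tool_pos: [0.582, 0.0769, 0.0781]
orientation: [-0.116, -3.134, 0.004]
force: [-11.8, -6.6, 5.9]
opening: 0.0236
gripper_force: 20.0
```

{"method": "arm_command", "body": {
  "increments": "0.9 0 1 0 0;0.9 0 2 0 0;0.9 0 2 0 0"
}}

```text
t: 15.6
tool_pos: [0.582, 0.0783, 0.0781]
orientation: [-0.116, -3.134, 0.005]
force: [-11.8, -9.4, 5.5]
opening: 0.0237
gripper_force: 20.0
```

{"method": "arm_command", "body": {
  "increments": "0.9 0 1 0 0;0.9 0 2 0 0;0.9 0 2 0 0"
}}

```text
t: 15.9
tool_pos: [0.5822, 0.0803, 0.0781]
orientation: [-0.117, -3.134, 0.006]
force: [-12.9, -10.0, 6.7]
opening: 0.0237
gripper_force: 20.0
```

{"method": "arm_command", "body": {
  "increments": "0.9 0 1 0 0;0.9 0 2 0 0;0.9 0 2 0 0"
}}

```text
t: 16.2
tool_pos: [0.5823, 0.0809, 0.0781]
orientation: [-0.117, -3.133, 0.009]
force: [-13.9, -15.9, 8.3]
opening: 0.0237
gripper_force: 20.0
```

{"method": "arm_command", "body": {
  "increments": "0.9 0 1 0 0;0.9 0 2 0 0;0.9 0 2 0 0"
}}

```text
t: 16.5
tool_pos: [0.5823, 0.0811, 0.0781]
orientation: [-0.117, -3.133, 0.013]
force: [-15.2, -23.3, 9.9]
opening: 0.024
gripper_force: 20.0
```

```bash
python3 - <<'E'
from h import *
import pickle
s,A=axes(); print(s['tool_pos'],s['force'],s['wrist_torque'],np.arctan2(A[1,0],A[0,0])-np.pi)
m,im=cam('wrist'); pickle.dump((m,im),open('w7.pkl','wb')); cv2.imwrite('pics/w7.png',cv2.resize(im[130:330,150:430],(800,571),interpolation=cv2.INTER_CUBIC))
E
```

```text
[0.58229794 0.08110019 0.0781481 ] [-15.23427676 -23.26507856   9.86070414] [-4.22904732  2.70434921 -0.0408952 ] -0.07500063589956563
```

View pics/w7.png

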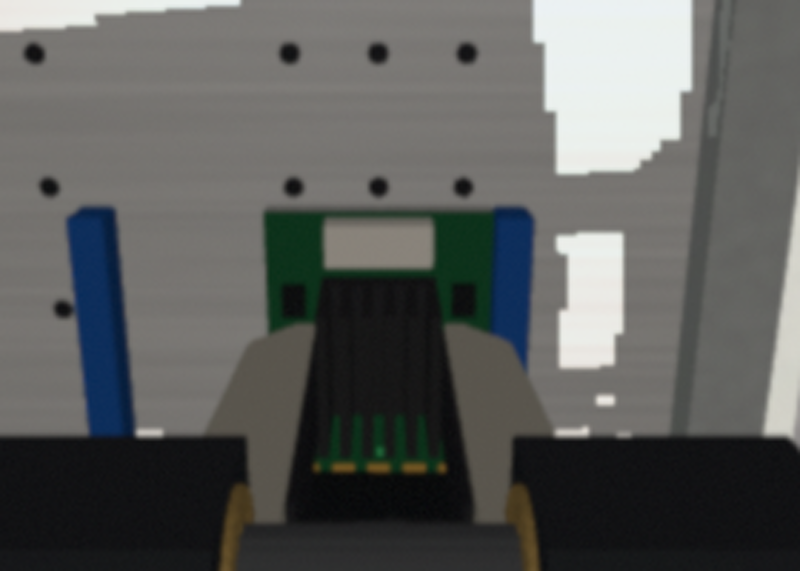

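{"method": "arm_command", "body": {
  "increments": "0.9 1 -1 0 0;0.9 2 -3 0 0;0.9 2 -3 0 0"
}}

```text
t: 16.85
tool_pos: [0.582, 0.0808, 0.0782]
orientation: [-0.117, -3.138, 0.006]
force: [-3.5, -11.4, -0.6]
opening: 0.0241
gripper_force: 20.0
```

{"method": "arm_command", "body": {
  "increments": "0.6 0 0 0 0;0.6 0 0 0 0;0.6 0 0 0 0;0.6 0 0 0 0"
}}

```text
t: 17.25
tool_pos: [0.5831, 0.0838, 0.079]
orientation: [0.115, 3.139, 0.0]
force: [0.3, -0.1, 0.3]
opening: 0.0368
gripper_force: 0.0
```

{"method": "arm_command", "body": {
  "increments": "0.6 0 0 -30 0;0.6 0 0 -80 0;0.6 40 0 -130 0;0.6 40 0 -130 0;0.6 40 0 -130 0"
}}

```text
t: 17.75
tool_pos: [0.5439, 0.087, 0.2121]
orientation: [0.114, 3.134, 0.001]
force: [0.9, 0.3, 0.1]
opening: 0.037
gripper_force: 0.0
```

```bash
python3 - <<'E'
from h import *
import pickle
from mods import find
s,A=axes(); print(s['tool_pos'],s['force'])
m,im=cam('wrist'); pickle.dump((m,im),open('w8.pkl','wb'))
find(m,im,z=.046,x0=.4,y0=-.05,sz=(.3,.25))
print(fw(.015,.088,0))
E
```

```text
[0.54389188 0.0869569  0.21214914] [0.93438352 0.26054046 0.06132716]
c [0.5828 0.0803] wh 47 61 heading -0.077 sink [0.5768 0.0807] golddir -0.092
[0.58799165 0.07822867 0.        ]
```

{"method": "arm_command", "body": {
  "increments": "0.45 24 -196 -24 0;0.45 24 -196 -24 0;0.45 24 -196 -24 0;0.45 24 -196 -24 0;0.45 24 -196 -24 0"
}}

```text
t: 18.3
tool_pos: [0.5034, -0.1127, 0.2315]
orientation: [-0.125, -3.137, 0.003]
force: [-0.5, 0.1, 0.8]
opening: 0.0515
gripper_force: 0.0
```

{"method": "arm_command", "body": {
  "increments": "0.45 24 -196 -24 0;0.45 24 -196 -24 0;0.45 24 -196 -24 0;0.45 24 -196 -24 0;0.45 24 -196 -24 0"
}}

```text
t: 18.8
tool_pos: [0.4648, -0.3057, 0.2552]
orientation: [-0.124, -3.137, 0.001]
force: [0.2, 0.3, -0.6]
opening: 0.0509
gripper_force: 0.0
```

```bash
sed -i 's/^FIX=.*/FIX=[.56644,-.0064,-.075]/' h.py; python3 - <<'E'
from h import *
from mods import find
m,im=cam('wrist'); s=robot.read_state()
print(s['tool_pos'])
for c,h,k in find(m,im): print(delta([*k,.11],h+np.pi))
E
```

```text
[ 0.46544765 -0.30297566  0.25475129]
c [ 0.4278 -0.3747] wh 69 48 heading 0.291 sink [ 0.4221 -0.3764] golddir 0.288
c [ 0.5164 -0.3048] wh 71 48 heading 0.377 sink [ 0.5108 -0.307 ] golddir 0.371
[np.float64(37.3), np.float64(-76.8), np.float64(144.7), np.float64(-0.369), 'q6', np.float64(-2.16)]
[np.float64(-45.8), np.float64(-0.7), np.float64(144.7), np.float64(-0.455), 'q6', np.float64(-2.16)]
```

{"method": "arm_command", "body": {
  "increments": "0.45 -46 -1 145 -0.44;0.45 -46 -1 145 -0.44;0.45 -46 -1 145 -0.44;0.45 -46 -1 145 -0.44;0.45 -46 -1 145 -0.44"
}}

```text
t: 19.35
tool_pos: [0.5111, -0.303, 0.1094]
orientation: [0.569, -3.086, -0.006]
force: [0.7, -0.5, 0.0]
opening: 0.0513
gripper_force: 0.0
```

{"method": "arm_command", "body": {
  "increments": "0.45 0 0 0 0;0.45 0 0 0 0"
}}

```text
t: 19.55
tool_pos: [0.5134, -0.3063, 0.1152]
orientation: [-0.569, 3.086, -0.006]
force: [-0.1, -0.4, -0.1]
opening: 0.0509
gripper_force: 0.0
```

```bash
python3 - <<'E'
from h import *
print(delta([.5108,-.307,.0395],.377+np.pi))
E
```

```text
[np.float64(2.9), np.float64(0.6), np.float64(75.7), np.float64(-0.012), 'q6', np.float64(-2.56)]
```

{"method": "arm_command", "body": {
  "increments": "0.45 2 0 40 -0.01;0.45 2 0 65 -0.01;0.45 2 0 74 -0.01;0.45 2 0 74 -0.01;0.45 2 0 74 -0.01"
}}

```text
t: 20.05
tool_pos: [0.5112, -0.3071, 0.04]
orientation: [-0.586, 3.084, -0.004]
force: [-0.4, -1.3, 0.2]
opening: 0.0514
gripper_force: 0.0
```

{"method": "arm_command", "body": {
  "increments": "0.9 0 0 0 0;0.9 0 0 0 0;0.9 0 0 0 0;0.9 0 0 0 0;0.9 0 0 0 0"
}}

```text
t: 20.55
tool_pos: [0.5103, -0.3063, 0.0382]
orientation: [-0.587, 3.086, -0.001]
force: [0.5, 0.5, 2.5]
opening: 0.0238
gripper_force: 20.0
```

{"method": "arm_command", "body": {
  "increments": "0.9 0 0 -40 0;0.9 0 0 -80 0;0.9 0 0 -125 0;0.9 0 0 -125 0;0.9 0 0 -125 0"
}}

```text
t: 21.05
tool_pos: [0.5107, -0.3066, 0.1639]
orientation: [-0.587, 3.084, -0.003]
force: [0.2, -0.6, -2.6]
opening: 0.0237
gripper_force: 20.0
```

```bash
python3 - <<'E'
from h import *
print(delta(fw(-.012,-.003,.165),np.pi-.075))
E
```

```text
[np.float64(-150.0), np.float64(261.2), np.float64(-1.5), np.float64(0.451), 'q6', np.float64(-2.57)]
```

{"method": "arm_command", "body": {
  "increments": "0.9 -75 130 -1 0;0.9 -75 130 -1 0;0.9 -75 130 -1 0;0.9 -75 130 -1 0;0.9 -75 130 -1 0"
}}

```text
t: 21.55
tool_pos: [0.5309, -0.1561, 0.1613]
orientation: [0.591, -3.082, -0.003]
force: [0.5, -1.0, -1.7]
opening: 0.0238
gripper_force: 20.0
```

{"method": "arm_command", "body": {
  "increments": "0.9 -75 131 -1 0.451;0.9 -75 131 -1 0.451;0.9 -75 131 -1 0.451;0.9 -75 131 -1 0.451;0.9 -75 131 -1 0.451"
}}

```text
t: 22.05
tool_pos: [0.5532, -0.0075, 0.1632]
orientation: [-0.116, -3.137, -0.0]
force: [0.0, -0.8, -1.3]
opening: 0.0238
gripper_force: 20.0
```

{"method": "arm_command", "body": {
  "increments": "0.9 0 0 0 0;0.9 0 0 0 0"
}}

```text
t: 22.25
tool_pos: [0.5533, -0.01, 0.164]
orientation: [-0.119, -3.138, 0.001]
force: [-0.8, 0.2, -1.6]
opening: 0.024
gripper_force: 20.0
```

```bash
python3 - <<'E'
from h import *
print(delta(fw(-.012,-.003,.0765),np.pi-.075),robot.read_state()['tool_pos'],fw(-.012,-.003,0),fw(.009,0,0))
E
```

```text
[np.float64(-0.9), np.float64(1.6), np.float64(87.5), np.float64(-0.001), 'q6', np.float64(-1.61)] [ 0.55331583 -0.01002658  0.1639547 ] [ 0.55424895 -0.00849241  0.        ] [ 0.5754147  -0.00707437  0.        ]
```

{"method": "arm_command", "body": {
  "increments": "0.9 0 0 40 0;0.9 0 0 70 0;0.9 0 0 82 0;0.9 0 0 86 0;0.9 0 0 87 0"
}}

```text
t: 22.75
tool_pos: [0.554, -0.0089, 0.0782]
orientation: [0.119, 3.139, -0.0]
force: [0.1, -0.8, -1.9]
opening: 0.0234
gripper_force: 20.0
```

{"method": "arm_command", "body": {
  "increments": "0.9 0 0 0 0;0.9 -4 0 0 0;0.9 -8 0 0 0;0.9 -12 0 0 0;0.9 -16 0 0 0"
}}

```text
t: 23.25
tool_pos: [0.5703, -0.0095, 0.078]
orientation: [0.117, 3.139, -0.0]
force: [0.7, 0.6, -1.6]
opening: 0.024
gripper_force: 20.0
```

{"method": "arm_command", "body": {
  "increments": "0.9 0 0 0 0;0.9 -2 0 0 0;0.9 -4 0 0 0;0.9 -4 0 0 0"
}}

```text
t: 23.65
tool_pos: [0.5735, -0.0098, 0.0775]
orientation: [-0.117, -3.139, 0.0]
force: [-1.0, -0.6, -1.3]
opening: 0.0239
gripper_force: 20.0
```

{"method": "arm_command", "body": {
  "increments": "0.9 -1 0 0 0;0.9 -2 0 0 0;0.9 -3 0 0 0;0.9 -3 0 0 0"
}}

```text
t: 24.05
tool_pos: [0.5738, -0.0097, 0.0767]
orientation: [-0.117, -3.133, -0.0]
force: [-12.2, -0.1, 4.9]
opening: 0.0244
gripper_force: 20.0
```

Stop reached; now the fence.

{"method": "arm_command", "body": {
  "increments": "0.9 -1 0 0 0;0.9 -2 0 0 0;0.9 -1 1 0 0;0.9 0 2 0 0"
}}

```text
t: 24.45
tool_pos: [0.5741, -0.0087, 0.0763]
orientation: [-0.118, -3.134, 0.002]
force: [-6.4, -2.4, -1.2]
opening: 0.024
gripper_force: 20.0
```

{"method": "arm_command", "body": {
  "increments": "0.9 0 1 0 0;0.9 0 2 0 0;0.9 0 2 0 0"
}}

```text
t: 24.75
tool_pos: [0.5743, -0.007, 0.0763]
orientation: [-0.118, -3.134, 0.003]
force: [-7.8, -4.7, 0.2]
opening: 0.0235
gripper_force: 20.0
```

{"method": "arm_command", "body": {
  "increments": "0.9 0 1 0 0;0.9 0 2 0 0;0.9 0 2 0 0"
}}

```text
t: 25.05
tool_pos: [0.5743, -0.0068, 0.0764]
orientation: [-0.118, -3.133, 0.007]
force: [-9.7, -13.4, 0.5]
opening: 0.0237
gripper_force: 20.0
```

{"method": "arm_command", "body": {
  "increments": "0.9 0 1 0 0;0.9 0 2 0 0;0.9 0 2 0 0"
}}

```text
t: 25.35
tool_pos: [0.5744, -0.0066, 0.0765]
orientation: [-0.119, -3.133, 0.011]
force: [-11.7, -20.7, 2.6]
opening: 0.0235
gripper_force: 20.0
```

{"method": "arm_command", "body": {
  "increments": "0.9 1 -1 0 0;0.9 2 -3 0 0;0.9 2 -3 0 0"
}}

```text
t: 25.65
tool_pos: [0.5741, -0.0068, 0.0769]
orientation: [-0.119, -3.138, 0.004]
force: [-2.4, -8.2, -4.9]
opening: 0.0238
gripper_force: 20.0
```

{"method": "arm_command", "body": {
  "increments": "0.6 0 0 0 0;0.6 0 0 0 0;0.6 0 0 0 0;0.6 0 0 0 0"
}}

```text
t: 26.05
tool_pos: [0.5753, -0.0046, 0.078]
orientation: [0.117, 3.139, 0.0]
force: [-0.5, -1.0, -0.1]
opening: 0.0372
gripper_force: 0.0
```

{"method": "arm_command", "body": {
  "increments": "0.6 0 0 -30 0;0.6 0 0 -80 0;0.6 40 0 -130 0;0.6 40 0 -130 0;0.6 40 0 -130 0"
}}

```text
t: 26.55
tool_pos: [0.5361, -0.0017, 0.2111]
orientation: [0.117, 3.134, -0.0]
force: [0.1, -0.5, -1.0]
opening: 0.0373
gripper_force: 0.0
```

```bash
python3 - <<'E'
from h import *
import pickle
from mods import find
s,A=axes(); print(s['tool_pos'],s['force'])
m,im=cam('wrist'); pickle.dump((m,im),open('w9.pkl','wb'))
find(m,im,z=.046,x0=.4,y0=-.1,sz=(.3,.25))
print(fw(.015,.088,0),fw(.015,0,0)); print(delta([.45,-.35,.26],np.pi-.07))
E
```

```text
[ 0.53614688 -0.00167604  0.21105968] [ 0.05149161 -0.46376345 -1.03539004]
c [ 0.5764 -0.0074] wh 47 61 heading -0.074 sink [ 0.5704 -0.0069] golddir -0.2
c [0.5825 0.0799] wh 48 61 heading -0.074 sink [0.5765 0.0803] golddir 0.006
[0.58799165 0.08022867 0.        ] [ 0.58139783 -0.00752395  0.        ]
[np.float64(59.4), np.float64(-353.7), np.float64(-51.3), np.float64(-0.005), 'q6', np.float64(-1.6)]
```

{"method": "arm_command", "body": {
  "increments": "0.45 30 -172 -25 0;0.45 30 -172 -25 0;0.45 30 -172 -25 0;0.45 30 -172 -25 0;0.45 30 -172 -25 0"
}}

```text
t: 27.1
tool_pos: [0.4914, -0.1743, 0.2312]
orientation: [-0.124, -3.137, 0.0]
force: [-0.3, 1.1, -0.0]
opening: 0.0515
gripper_force: 0.0
```

{"method": "arm_command", "body": {
  "increments": "0.45 30 -172 -25 0;0.45 30 -172 -25 0;0.45 30 -172 -25 0;0.45 30 -172 -25 0;0.45 30 -172 -25 0"
}}

```text
t: 27.6
tool_pos: [0.4488, -0.3428, 0.256]
orientation: [-0.123, -3.138, -0.001]
force: [-0.2, 1.8, 0.1]
opening: 0.0513
gripper_force: 0.0
```

```bash
python3 - <<'E'
from h import *
from mods import find
import pickle
m,im=cam('wrist'); s=robot.read_state(); pickle.dump((m,im),open('w10.pkl','wb'))
print(s['tool_pos'])
for c,h,k in find(m,im): print(delta([*k,.11],h+np.pi))
E
```

```text
[ 0.44930822 -0.34090015  0.25573756]
c [ 0.3785 -0.164 ] wh 57 58 heading -1.571 sink [ 0.3785 -0.158 ] golddir -1.247
c [ 0.4277 -0.3748] wh 70 48 heading 0.291 sink [ 0.422  -0.3765] golddir 0.286
[np.float64(84.4), np.float64(176.6), np.float64(146.2), np.float64(1.494), 'q6', np.float64(-2.23)]
[np.float64(24.2), np.float64(-37.9), np.float64(145.7), np.float64(-0.368), 'q6', np.float64(-2.23)]
```

{"method": "arm_command", "body": {
  "increments": "0.45 24 -38 145 -0.31;0.45 24 -38 145 -0.31;0.45 24 -38 145 -0.31;0.45 24 -38 145 -0.31;0.45 24 -38 145 -0.31"
}}

```text
t: 28.15
tool_pos: [0.4227, -0.3742, 0.1113]
orientation: [0.368, -3.118, -0.006]
force: [0.5, -0.5, 0.7]
opening: 0.0513
gripper_force: 0.0
```

{"method": "arm_command", "body": {
  "increments": "0.45 0 0 0 0;0.45 0 0 0 0"
}}

```text
t: 28.35
tool_pos: [0.4249, -0.3772, 0.1159]
orientation: [-0.369, 3.117, -0.006]
force: [-1.1, 0.7, 0.6]
opening: 0.0516
gripper_force: 0.0
```

```bash
python3 - <<'E'
from h import *
print(delta([.422,-.3763,.0395],.291+np.pi))
E
```

```text
[np.float64(2.8), np.float64(1.9), np.float64(76.4), np.float64(-0.055), 'q6', np.float64(-2.62)]
```

{"method": "arm_command", "body": {
  "increments": "0.45 2 1 40 -0.02;0.45 2 1 65 -0.02;0.45 2 1 75 -0.02;0.45 2 1 75 -0.02;0.45 2 1 75 -0.02"
}}

```text
t: 28.85
tool_pos: [0.4217, -0.3769, 0.0397]
orientation: [-0.4, 3.114, -0.003]
force: [1.5, 0.1, -0.0]
opening: 0.0514
gripper_force: 0.0
```

{"method": "arm_command", "body": {
  "increments": "0.9 0 0 0 0;0.9 0 0 0 0;0.9 0 0 0 0;0.9 0 0 0 0;0.9 0 0 0 0"
}}

```text
t: 29.35
tool_pos: [0.4208, -0.3763, 0.0382]
orientation: [-0.4, 3.116, -0.001]
force: [-0.5, 1.2, 3.6]
opening: 0.0238
gripper_force: 19.8
```

{"method": "arm_command", "body": {
  "increments": "0.9 0 0 -40 0;0.9 0 0 -80 0;0.9 0 0 -125 0;0.9 0 0 -125 0;0.9 0 0 -125 0"
}}

```text
t: 29.85
tool_pos: [0.4211, -0.3766, 0.1639]
orientation: [-0.4, 3.114, -0.004]
force: [0.7, 0.4, -2.3]
opening: 0.0242
gripper_force: 19.8
```

```bash
python3 - <<'E'
from h import *
print(delta(fw(-.012,-.091,.165),np.pi-.075))
E
```

```text
[np.float64(-193.2), np.float64(239.4), np.float64(-1.4), np.float64(0.33), 'q6', np.float64(-2.65)]
```

{"method": "arm_command", "body": {
  "increments": "0.9 -97 120 -1 0.15;0.9 -97 120 -1 0.15;0.9 -97 120 -1 0.15;0.9 -97 120 -1 0.15;0.9 -97 120 -1 0.15"
}}

```text
t: 30.35
tool_pos: [0.4836, -0.2334, 0.1614]
orientation: [0.17, -3.134, -0.003]
force: [0.1, -0.8, -1.6]
opening: 0.0238
gripper_force: 19.8
```

```bash
python3 - <<'E'
from h import *
print(delta(fw(-.012,-.091,.165),np.pi-.075))
E
```

```text
[np.float64(-78.5), np.float64(129.4), np.float64(-3.5), np.float64(0.183), 'q6', np.float64(-2.22)]
```

{"method": "arm_command", "body": {
  "increments": "0.9 -78 132 -3 0.182;0.9 -78 132 -3 0.182;0.9 -78 132 -3 0.182;0.9 -78 132 -3 0.182;0.9 -78 132 -3 0.182"
}}

```text
t: 30.85
tool_pos: [0.5475, -0.0959, 0.1655]
orientation: [-0.118, -3.137, 0.0]
force: [-0.1, -0.7, -2.5]
opening: 0.0239
gripper_force: 19.8
```

{"method": "arm_command", "body": {
  "increments": "0.9 0 0 0 0;0.9 0 0 0 0"
}}

```text
t: 31.05
tool_pos: [0.5471, -0.0979, 0.1661]
orientation: [-0.124, -3.138, 0.001]
force: [0.0, -0.6, -1.1]
opening: 0.0241
gripper_force: 19.8
```

```bash
python3 - <<'E'
from h import *
import pickle
print(delta(fw(-.012,-.091,.0765),np.pi-.075),robot.read_state()['tool_pos'],fw(.009,-.088,0))
m,im=cam('wrist'); pickle.dump((m,im),open('w11.pkl','wb')); cv2.imwrite('pics/w11.png',im)
E
```

```text
[np.float64(-0.6), np.float64(1.7), np.float64(89.6), np.float64(-0.004), 'q6', np.float64(-1.76)] [ 0.54705637 -0.09790925  0.16611647] [ 0.56882089 -0.09482698  0.        ]
```

View pics/w11.png

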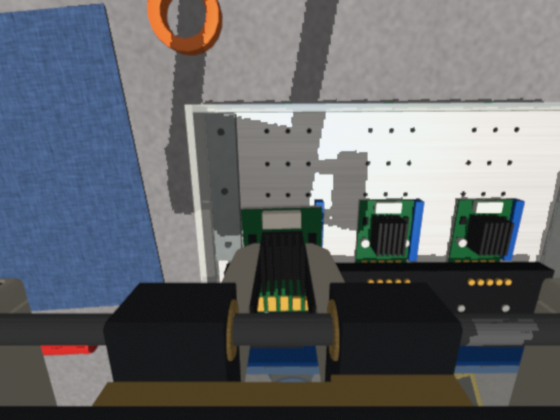

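{"method": "arm_command", "body": {
  "increments": "0.9 0 0 40 -0.004;0.9 0 0 70 -0.004;0.9 0 0 82 -0.004;0.9 0 0 86 -0.004;0.9 0 0 88 -0.004"
}}

```text
t: 31.6
tool_pos: [0.5482, -0.0966, 0.0793]
orientation: [0.115, 3.139, -0.0]
force: [0.9, -0.1, -1.5]
opening: 0.0238
gripper_force: 19.8
```

{"method": "arm_command", "body": {
  "increments": "0.9 0 0 0 0;0.9 -4 0 0 0;0.9 -8 0 0 0;0.9 -12 0 0 0;0.9 -16 0 0 0"
}}

```text
t: 32.1
tool_pos: [0.5645, -0.0971, 0.079]
orientation: [0.114, 3.139, -0.0]
force: [0.4, 0.4, -1.9]
opening: 0.024
gripper_force: 19.8
```

{"method": "arm_command", "body": {
  "increments": "0.9 0 0 0 0;0.9 -2 0 0 0;0.9 -4 0 0 0;0.9 -4 0 0 0"
}}

```text
t: 32.5
tool_pos: [0.567, -0.0971, 0.0782]
orientation: [-0.114, -3.137, -0.001]
force: [-3.1, 1.6, 0.3]
opening: 0.024
gripper_force: 19.9
```

{"method": "arm_command", "body": {
  "increments": "0.9 -1 0 0 0;0.9 -2 0 0 0;0.9 -3 0 0 0;0.9 -3 0 0 0"
}}

```text
t: 32.9
tool_pos: [0.5677, -0.0969, 0.0773]
orientation: [-0.114, -3.132, -0.002]
force: [-13.0, 2.5, 4.5]
opening: 0.0239
gripper_force: 20.0
```

{"method": "arm_command", "body": {
  "increments": "0.9 -1 0 0 0.002;0.9 -2 0 0 0.002;0.9 -1 1 0 0.002;0.9 0 2 1 0.002"
}}

```text
t: 33.3
tool_pos: [0.568, -0.0961, 0.0766]
orientation: [-0.117, -3.133, 0.001]
force: [-10.1, -2.8, 1.0]
opening: 0.0236
gripper_force: 20.0
```

{"method": "arm_command", "body": {
  "increments": "0.9 0 1 0 0;0.9 0 2 0 0;0.9 0 2 0 0"
}}

```text
t: 33.6
tool_pos: [0.5682, -0.0951, 0.0765]
orientation: [-0.118, -3.133, 0.003]
force: [-12.9, -6.3, 3.1]
opening: 0.0239
gripper_force: 20.0
```

{"method": "arm_command", "body": {
  "increments": "0.9 0 1 0 0;0.9 0 2 0 0;0.9 0 2 0 0"
}}

```text
t: 33.9
tool_pos: [0.5682, -0.0946, 0.0765]
orientation: [-0.118, -3.133, 0.007]
force: [-13.4, -13.3, 1.6]
opening: 0.0239
gripper_force: 20.0
```

{"method": "arm_command", "body": {
  "increments": "0.9 0 1 0 0;0.9 0 2 0 0;0.9 0 2 0 0"
}}

```text
t: 34.2
tool_pos: [0.5683, -0.0944, 0.0766]
orientation: [-0.119, -3.133, 0.011]
force: [-13.6, -20.1, 1.9]
opening: 0.0233
gripper_force: 20.0
```

{"method": "arm_command", "body": {
  "increments": "0.9 1 -1 0 0;0.9 2 -3 0 0;0.9 2 -3 0 0"
}}

```text
t: 34.5
tool_pos: [0.568, -0.0946, 0.0768]
orientation: [-0.119, -3.137, 0.004]
force: [-3.6, -9.6, -3.8]
opening: 0.0239
gripper_force: 20.0
```

{"method": "arm_command", "body": {
  "increments": "0.6 0 0 0 0;0.6 0 0 0 0;0.6 0 0 0 0;0.6 0 0 0 0"
}}

```text
t: 34.9
tool_pos: [0.5696, -0.0923, 0.078]
orientation: [0.117, 3.138, -0.0]
force: [-0.4, 0.3, -0.8]
opening: 0.0373
gripper_force: 0.0
```

{"method": "arm_command", "body": {
  "increments": "0.6 0 0 -30 0;0.6 0 0 -80 0;0.6 40 0 -130 0;0.6 60 40 -180 0;0.6 65 90 -220 0"
}}

```text
t: 35.4
tool_pos: [0.5149, -0.0277, 0.2723]
orientation: [0.121, 3.137, -0.001]
force: [1.2, 0.0, -0.6]
opening: 0.037
gripper_force: 0.0
```

{"method": "arm_command", "body": {
  "increments": "0.6 0 0 0 0;0.6 0 0 0 0"
}}

```text
t: 35.6
tool_pos: [0.5165, -0.0266, 0.2712]
orientation: [0.114, 3.136, -0.001]
force: [0.1, 0.6, -1.1]
opening: 0.0372
gripper_force: 0.0
```

```bash
python3 - <<'E'
from h import *
import pickle
from mods import find
s,A=axes(); print(s['tool_pos'],s['force'])
m,im=cam('wrist'); pickle.dump((m,im),open('w12.pkl','wb'))
find(m,im,z=.046,x0=.42,y0=-.15,sz=(.25,.28))
for y in (-.088,0,.088): print(fw(.0115,y,0))
cv2.imwrite('pics/w12.png',cv2.resize(im[130:290,130:440],(800,413)))
mt,it=cam('top'); cv2.imwrite('pics/top2.png',it)
E
```

```text
[ 0.51645777 -0.02661642  0.27117404] [ 0.07997816  0.60253747 -1.0621973 ]
c [ 0.5699 -0.0953] wh 46 61 heading -0.08 sink [ 0.5639 -0.0948] golddir -0.589
c [ 0.5762 -0.0075] wh 47 61 heading -0.081 sink [ 0.5703 -0.007 ] golddir -0.285
c [0.5826 0.0797] wh 48 61 heading -0.075 sink [0.5766 0.0802] golddir -0.04
[ 0.57131386 -0.09501431  0.        ]
[ 0.57790767 -0.00726169  0.        ]
[0.58450149 0.08049092 0.        ]
```

View pics/w12.png

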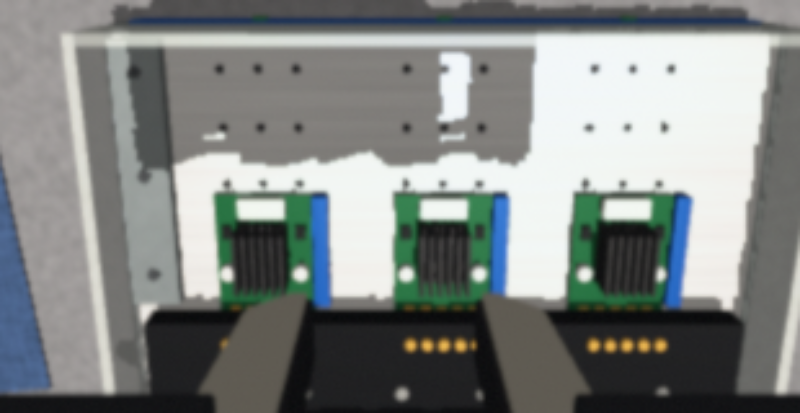

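```bash
cat >> h.py <<'E'
def handle(th,y=0): return fw(.1-.235*np.cos(th)+.006*np.sin(th),y,.085+.235*np.sin(th)+.006*np.cos(th))
E
python3 - <<'E'
from h import *
mt=robot.camera_model('top'); ms=robot.camera_model('side')
for th in (1.3,1.4,1.45,1.5,1.55,1.6): print(th,handle(th).round(4),[ (proj(m,handle(th,y))/.7).round(1).tolist() for m in (mt,ms) for y in (-.055,0,.055)])
t=cv2.imread('pics/top0.png'); s=cv2.imread('pics/side0.png')
a=cv2.resize(t[150:250,330:530],(800,400),interpolation=cv2.INTER_CUBIC); b=cv2.resize(s[160:240,420:520],(800,640),interpolation=cv2.INTER_CUBIC)[:,:]
cv2.imwrite('pics/cov.png',np.hstack([cv2.resize(a,(440,220)),cv2.copyMakeBorder(cv2.resize(b,(275,220)),0,0,0,0,0)]))
E
```

```text
1.3 [ 0.6092 -0.0096  0.313 ] [[461.3, 220.3], [426.9, 217.5], [392.6, 214.7], [447.4, 222.2], [436.5, 206.4], [426.3, 191.6]]
1.4 [ 0.6322 -0.0113  0.3176] [[462.6, 205.5], [428.2, 202.7], [393.8, 200.0], [458.7, 217.7], [447.5, 202.1], [436.9, 187.5]]
1.45 [ 0.6439 -0.0122  0.319 ] [[463.3, 198.2], [428.8, 195.5], [394.4, 192.7], [464.4, 215.9], [453.0, 200.3], [442.3, 185.8]]
1.5 [ 0.6556 -0.0131  0.3198] [[463.8, 191.0], [429.4, 188.3], [395.1, 185.5], [470.1, 214.2], [458.5, 198.8], [447.7, 184.3]]
1.55 [ 0.6673 -0.014   0.3201] [[464.4, 184.0], [430.0, 181.2], [395.8, 178.5], [475.7, 212.9], [464.0, 197.5], [453.0, 183.1]]
1.6 [ 0.679  -0.0149  0.3197] [[464.9, 177.0], [430.6, 174.3], [396.5, 171.6], [481.3, 211.7], [469.5, 196.5], [458.3, 182.1]]
```

View pics/cov.png

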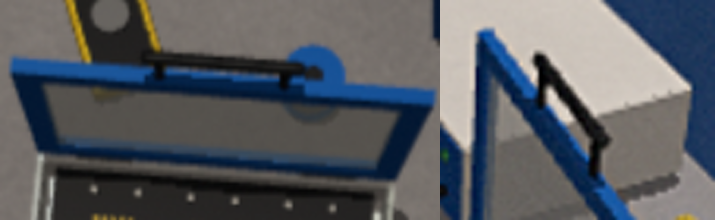

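{"method": "arm_command", "body": {
  "increments": "0.4 0 0 -50 0;0.4 0 0 -100 0.15;0.4 0 0 -155 0.3;0.4 0 0 -155 0.45;0.4 0 0 -155 0.6"
}}

```text
t: 36.2
tool_pos: [0.5166, -0.0284, 0.4257]
orientation: [1.051, 2.959, 0.0]
force: [0.6, 0.5, -0.6]
opening: 0.0554
gripper_force: 0.0
```

{"method": "arm_command", "body": {
  "increments": "0.4 0 0 0 0.7;0.4 0 0 0 0.7;0.4 0 0 0 0.7;0.4 0 0 0 0.7;0.4 0 0 0 0.7"
}}

```text
t: 36.7
tool_pos: [0.5158, -0.0282, 0.4224]
orientation: [-2.0, -2.418, 0.003]
force: [0.6, -0.0, 0.1]
opening: 0.0557
gripper_force: 0.0
```

{"method": "arm_command", "body": {
  "increments": "0.4 0 0 0 0.27;0.4 0 0 0 0.27;0.4 0 0 0 0.27"
}}

```text
t: 37.0
tool_pos: [0.5158, -0.0281, 0.4226]
orientation: [-2.303, -2.132, 0.004]
force: [-0.1, 0.9, 0.8]
opening: 0.0558
gripper_force: 0.0
```

```bash
python3 - <<'E'
from h import *
s=robot.read_state(); print(s['tool_pos'],s['q'],s['opening'])
print(delta([.674,-.0145,.42],np.pi/2-.075))
E
```

```text
[ 0.5157531  -0.0281383   0.42257129] [-1.53668465e-01 -9.31649912e-02  1.39180410e+00 -1.86624911e-04
  1.84655629e+00 -7.65865137e-02] 0.0557837167221404
[np.float64(25.8), np.float64(156.7), np.float64(2.0), np.float64(-0.002), 'q6', np.float64(-0.08)]
```

{"method": "arm_command", "body": {
  "increments": "0.4 26 157 0 0;0.4 26 157 0 0;0.4 26 157 0 0;0.4 26 157 0 0;0.4 26 157 0 0"
}}

```text
t: 37.5
tool_pos: [0.6756, -0.0134, 0.4194]
orientation: [-2.295, -2.138, 0.008]
force: [-0.6, -1.3, 0.8]
opening: 0.0558
gripper_force: 0.0
```

```bash
python3 - <<'E'
from h import *
s=robot.read_state(); print(s['tool_pos'],s['orientation'])
m,im=cam('wrist'); cv2.imwrite('pics/w13.png',im)
for th in (1.5,1.55,1.6): print(th,proj(m,handle(th,.03)).round(),proj(m,handle(th)).round(),delta(handle(th)+[0,0,-.006]))
E
```

```text
[ 0.67560592 -0.01344868  0.41940835] [-2.29478824 -2.13758009  0.00770817]
1.5 [257. 183.] [258. 219.] [np.float64(-1.0), np.float64(-18.6), np.float64(108.1)]
1.55 [272. 183.] [272. 219.] [np.float64(-1.0), np.float64(-6.9), np.float64(107.8)]
1.6 [286. 183.] [286. 219.] [np.float64(-1.1), np.float64(4.9), np.float64(108.1)]
```

View pics/w13.png

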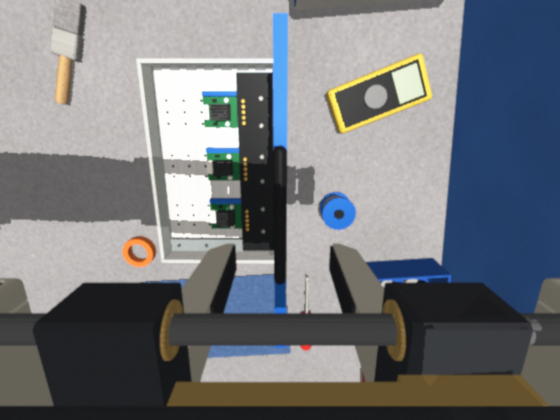

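{"method": "arm_command", "body": {
  "increments": "0.4 0 0 40 0;0.4 0 0 75 0;0.4 0 0 92 0;0.4 0 0 95 0;0.4 0 0 95 0"
}}

```text
t: 38.05
tool_pos: [0.6735, -0.0133, 0.3311]
orientation: [2.301, 2.138, 0.001]
force: [-0.1, 0.6, 0.9]
opening: 0.0554
gripper_force: 0.0
```

{"method": "arm_command", "body": {
  "increments": "0.95 0 0 0 0;0.95 0 0 0 0;0.95 0 0 0 0;0.95 0 0 0 0;0.95 0 0 0 0",
  "grip_force": 6
}}

```text
t: 38.55
tool_pos: [0.6744, -0.013, 0.3299]
orientation: [2.302, 2.138, 0.0]
force: [-0.1, -0.1, 0.1]
opening: 0.0204
gripper_force: 0.0
```

```bash
python3 - <<'E'
from h import *
s,A=axes(); print(s['tool_pos'],s['opening'],s['force'],A[:2,:2])
H=fw(.1,0,.085); d=s['tool_pos']+[0,0,-.006]-H
c=np.array([np.cos(FIX[2]),np.sin(FIX[2]),0]); X=d@c; Z=d[2]; r=np.hypot(X,Z); a0=np.arctan2(Z,-X); print('r',r,'ang',a0)
n=8
for th in np.linspace(a0,np.arctan2(.006,.235),26)[1:]:
    p=H+r*(-np.cos(th)*c)+[0,0,r*np.sin(th)+.006]; print(round(th,3),(A.T@(p-s['tool_pos'])*1000).round(1))
E
```

```text
[ 0.67439629 -0.01295848  0.3299395 ] 0.020388523417958066 [-0.11206251 -0.13876042  0.14773453] [[ 0.07383768  0.99727024]
 [ 0.99727027 -0.07383767]]
r 0.23907825722336795 ang 1.6048680515091365
1.542 [ -1.5 -15.1  -0. ]
1.479 [ -1.5 -30.2   0.9]
1.415 [ -1.5 -45.2   2.7]
1.352 [ -1.5 -60.    5.5]
1.289 [ -1.5 -74.6   9.3]
1.226 [ -1.5 -89.   13.9]
1.163 [  -1.4 -103.    19.5]
1.099 [  -1.4 -116.7   25.9]
1.036 [  -1.4 -129.9   33.2]
0.973 [  -1.4 -142.7   41.3]
0.91 [  -1.4 -154.9   50.2]
0.847 [  -1.4 -166.5   59.8]
0.784 [  -1.4 -177.5   70.1]
0.72 [  -1.3 -187.8   81.2]
0.657 [  -1.3 -197.4   92.8]
0.594 [  -1.3 -206.3  105.1]
0.531 [  -1.3 -214.3  117.8]
0.468 [  -1.3 -221.6  131.1]
0.405 [  -1.3 -228.   144.8]
0.341 [  -1.3 -233.5  158.8]
0.278 [  -1.3 -238.1  173.2]
0.215 [  -1.3 -241.8  187.9]
0.152 [  -1.3 -244.5  202.7]
0.089 [  -1.3 -246.3  217.7]
0.026 [  -1.3 -247.2  232.8]
```

{"method": "arm_command", "body": {
  "increments": "0.98 0 0 3 0;0.98 0 0 3 0;0.98 0 0 3 0;0.98 0 0 3 0"
}}

```text
t: 38.95
tool_pos: [0.6743, -0.0129, 0.3265]
orientation: [-2.302, -2.138, 0.0]
force: [0.3, -0.6, 0.0]
opening: 0.0107
gripper_force: 6.0
```

```bash
python3 - <<'E'
from h import *
s,A=axes(); print(s['tool_pos'],s['opening'],s['force'],s['gripper_force'])
c=np.array([np.cos(FIX[2]),np.sin(FIX[2]),0]); X=(s['tool_pos']-fw(.1,0,.085))@c
ths=np.linspace(1.5,1.65,1501); a0=ths[np.argmin([abs((handle(t)-fw(.1,0,.085))@c-X) for t in ths])]; print('th',a0,'bar z',handle(a0)[2])
prev=handle(a0)
for i,th in enumerate(np.linspace(a0,0,21)[1:]):
    print(round(th,3),(A.T@(handle(th)-prev)*1000).round(1))
    if i%5==4: prev=handle(th); print()
E
```

```text
[ 0.6742675  -0.01293289  0.32650212] 0.010691998346026568 [ 0.26113281 -0.64250921  0.04650641] 6.000161245465279
th 1.5794 bar z 0.31993968092615815
1.5 [  0.  -18.6   0.1]
1.421 [  0.  -37.1   1.7]
1.342 [  0.1 -55.4   4.7]
1.264 [  0.1 -73.4   9.2]
1.185 [  0.1 -91.   15. ]

1.106 [  0.  -17.1   7.2]
1.027 [  0.  -33.6  15.8]
0.948 [  0.1 -49.3  25.6]
0.869 [  0.1 -64.2  36.7]
0.79 [  0.1 -78.2  48.9]

0.711 [  0.  -13.   13.3]
0.632 [  0.  -24.9  27.5]
0.553 [  0.  -35.6  42.6]
0.474 [  0.  -45.2  58.6]
0.395 [  0.1 -53.4  75.2]

0.316 [ 0.  -6.9 17.2]
0.237 [  0.  -12.4  35. ]
0.158 [  0.  -16.5  53.1]
0.079 [  0.  -19.2  71.4]
0.0 [  0.  -20.4  89.9]
```

{"method": "arm_command", "body": {
  "increments": "0.98 0 -18.6 0 0;0.98 0 -37 1.7 0;0.98 0 -55.4 4.7 0;0.98 0 -73.4 9.2 0;0.98 0 -91 15 0"
}}

```text
t: 39.45
tool_pos: [0.5835, -0.0062, 0.3125]
orientation: [2.301, 2.136, 0.003]
force: [1.7, 0.2, 1.5]
opening: 0.0106
gripper_force: 6.0
```

{"method": "arm_command", "body": {
  "increments": "0.98 0 -17.1 7.2 0;0.98 0 -33.6 15.8 0;0.98 0 -49.3 25.6 0;0.98 0 -64.2 36.7 0;0.98 0 -78.2 48.9 0"
}}

```text
t: 39.95
tool_pos: [0.5055, -0.0004, 0.2633]
orientation: [2.301, 2.137, 0.002]
force: [1.7, 0.7, 2.0]
opening: 0.0102
gripper_force: 6.0
```

{"method": "arm_command", "body": {
  "increments": "0.98 0 -13 13.3 0;0.98 0 -24.9 27.5 0;0.98 0 -35.6 42.6 0;0.98 0 -45.2 58.6 0;0.98 0 -53.4 75.2 0",
  "grip_force": 12
}}

```text
t: 40.45
tool_pos: [0.4518, 0.0036, 0.1876]
orientation: [2.302, 2.138, 0.001]
force: [0.5, 0.6, 1.1]
opening: 0.0106
gripper_force: 12.0
```

{"method": "arm_command", "body": {
  "increments": "0.98 0 -6.9 17.2 0;0.98 0 -12.4 35 0;0.98 0 -16.5 53.1 0;0.98 0 -19.2 71.4 0;0.98 0 -20.4 85 0"
}}

```text
t: 40.95
tool_pos: [0.4306, 0.0052, 0.1012]
orientation: [-2.301, -2.137, 0.003]
force: [-4.5, 1.4, 1.1]
opening: 0.0107
gripper_force: 12.0
```

{"method": "arm_command", "body": {
  "increments": "0.98 0 0 2 0;0.98 0 0 4 0;0.98 0 0 5 0;0.98 0 0 5 0"
}}

```text
t: 41.35
tool_pos: [0.4304, 0.0052, 0.0971]
orientation: [-2.3, -2.136, 0.004]
force: [-7.5, 0.3, -1.9]
opening: 0.0102
gripper_force: 12.0
```

{"method": "arm_command", "body": {
  "increments": "0.98 0 0 1 0;0.98 0 0 2 0;0.98 0 0 2 0"
}}

```text
t: 41.65
tool_pos: [0.4304, 0.0052, 0.0952]
orientation: [-2.3, -2.136, 0.004]
force: [-8.0, 1.2, -0.1]
opening: 0.0104
gripper_force: 12.0
```

{"method": "arm_command", "body": {
  "increments": "0.98 0 0 1 0;0.98 0 0 2 0;0.98 0 0 2 0"
}}

```text
t: 41.95
tool_pos: [0.4303, 0.0052, 0.0932]
orientation: [-2.3, -2.136, 0.005]
force: [-9.4, 1.7, -0.2]
opening: 0.0103
gripper_force: 12.0
```

{"method": "arm_command", "body": {
  "increments": "0.98 0 0 1 0;0.98 0 0 2 0;0.98 0 0 2 0"
}}

```text
t: 42.25
tool_pos: [0.4304, 0.0052, 0.0924]
orientation: [-2.299, -2.136, 0.005]
force: [-16.5, 1.2, 13.9]
opening: 0.0108
gripper_force: 12.0
```

{"method": "arm_command", "body": {
  "increments": "0.6 0 0 -3 0;0.6 0 0 -3 0;0.6 0 0 -3 0;0.6 0 0 -30 0;0.6 0 0 -60 0"
}}

```text
t: 42.75
tool_pos: [0.4312, 0.005, 0.1513]
orientation: [-2.301, -2.136, 0.002]
force: [1.8, 0.1, -0.3]
opening: 0.037
gripper_force: 0.0
```

{"method": "arm_command", "body": {
  "increments": "1 0 0 0 0;1 0 0 0 0;1 0 0 0 0;1 0 0 0 0;1 0 0 0 0"
}}

```text
t: 43.25
tool_pos: [0.4313, 0.0051, 0.1506]
orientation: [-2.301, -2.137, 0.002]
force: [0.2, -0.1, -0.7]
opening: 0.0026
gripper_force: 0.0
```

{"method": "arm_command", "body": {
  "increments": "1 0 0 12 0;1 0 0 20 0;1 0 0 25 0;1 0 0 27 0;1 0 0 27 0"
}}

```text
t: 43.75
tool_pos: [0.4316, 0.005, 0.1241]
orientation: [-2.302, -2.137, 0.001]
force: [-0.3, -0.5, -0.2]
opening: 0.0001
gripper_force: 0.0
```

{"method": "arm_command", "body": {
  "increments": "1 0 0 2 0;1 0 0 3 0;1 0 0 4 0;1 0 0 4 0"
}}

```text
t: 44.15
tool_pos: [0.4323, 0.0049, 0.122]
orientation: [2.302, 2.137, 0.001]
force: [-5.0, 0.5, 10.8]
opening: 0.0004
gripper_force: 5.2
```

{"method": "arm_command", "body": {
  "increments": "1 0 0 1 0;1 0 0 2 0;1 0 0 3 0;1 0 0 3 0"
}}

```text
t: 44.55
tool_pos: [0.4325, 0.005, 0.1215]
orientation: [2.301, 2.138, 0.0]
force: [-18.5, 1.3, 35.9]
opening: 0.0005
gripper_force: 17.8
```

{"method": "arm_command", "body": {
  "increments": "1 0 0 -40 0;1 0 0 -90 0;1 50 -6 -100 0;1 100 -12 -100 0;1 150 -18 -100 0"
}}

```text
t: 45.05
tool_pos: [0.4258, 0.1553, 0.2192]
orientation: [2.303, 2.134, 0.005]
force: [0.7, -0.7, 0.0]
opening: 0.0006
gripper_force: 0.0
```

{"method": "arm_command", "body": {
  "increments": "1 182 -25 0 -0.7;1 182 -25 0 -0.7;1 182 -25 0 -0.7;1 182 -25 0 -0.7;1 182 -25 0 -0.7"
}}

```text
t: 45.55
tool_pos: [0.4127, 0.3412, 0.2176]
orientation: [-1.415, -2.804, -0.002]
force: [0.1, -1.1, 0.1]
opening: 0.0003
gripper_force: 0.0
```

{"method": "arm_command", "body": {
  "increments": "1 0 0 0 -0.72;1 0 0 0 -0.72;1 0 0 0 -0.72;1 0 0 0 -0.72;1 0 0 0 -0.72"
}}

```text
t: 46.05
tool_pos: [0.4138, 0.3373, 0.2178]
orientation: [0.343, 3.123, 0.0]
force: [0.5, 0.1, 0.7]
opening: 0.0002
gripper_force: 0.0
```

```bash
python3 - <<'E'
from h import *
s=robot.read_state(); print(s['tool_pos'],s['orientation'])
m,im=cam('wrist')
hs=cv2.cvtColor(im,cv2.COLOR_BGR2HSV); g=cv2.inRange(hs,(50,100,40),(85,255,255))
n,l,st,ce=cv2.connectedComponentsWithStats(g)
for i in range(1,n):
    if st[i][4]>40: print(st[i],ce[i],ray(m,*ce[i],.067))
print(proj(m,[.4138,.3397,.067]),delta([.4138,.3397,.105],np.pi+.096))
E
```

```text
[0.41378554 0.33732566 0.21778042] [3.42787110e-01 3.12260334e+00 2.27583817e-04]
[338   0  27  29 618] [350.51779935  13.0566343 ] [0.26811024 0.42786564 0.067     ]
[381  19   8   8  50] [384.16  22.46] [0.28110916 0.45442705 0.067     ]
[274 188  22  22 376] [284.18351064 198.24202128] [0.41229288 0.33936377 0.067     ]
[284.84406406 199.60875209] [np.float64(0.5), np.float64(2.3), np.float64(112.8), np.float64(-0.308), 'q6', np.float64(-0.77)]
```

{"method": "arm_command", "body": {
  "increments": "1 1 2 50 0;1 1 2 90 0;1 1 2 112 0;1 1 2 118 0;1 1 2 120 0"
}}

```text
t: 46.6
tool_pos: [0.413, 0.3393, 0.0974]
orientation: [-0.355, -3.121, 0.001]
force: [0.9, -1.0, 0.6]
opening: 0.0007
gripper_force: 0.0
```

{"method": "arm_command", "body": {
  "increments": "1 0 0 3 0;1 0 0 6 0;1 0 0 9 0;1 0 0 12 0;1 0 0 12 0"
}}

```text
t: 47.1
tool_pos: [0.4142, 0.3401, 0.0865]
orientation: [0.352, 3.12, 0.003]
force: [1.8, 2.1, 5.0]
opening: 0.0005
gripper_force: 2.3
```

{"method": "arm_command", "body": {
  "increments": "1 0 0 1 0;1 0 0 2 0;1 0 0 2 0;1 0 0 2 0"
}}

```text
t: 47.5
tool_pos: [0.4143, 0.3401, 0.0861]
orientation: [0.352, 3.12, 0.003]
force: [-2.3, -2.4, 17.6]
opening: 0.0008
gripper_force: 8.6
```

{"method": "arm_command", "body": {
  "increments": "1 0 0 -5 0;1 0 0 -15 0;1 0 0 -50 0;1 0 0 -100 0;1 0 0 -100 0"
}}

```text
t: 48.0
tool_pos: [0.416, 0.3413, 0.1912]
orientation: [0.352, 3.114, 0.01]
force: [0.6, -0.3, 0.3]
opening: 0.0003
gripper_force: 0.0
```

{"method": "arm_command", "body": {
  "increments": "1 0 0 0 0;1 0 0 0 0;1 0 0 0 0"
}}

```text
t: 48.3
tool_pos: [0.412, 0.3386, 0.1816]
orientation: [-0.352, -3.119, 0.004]
force: [-1.1, 0.3, -0.4]
opening: 0.0005
gripper_force: 0.0
```

```bash
python3 - <<'E'
from h import *
from mods import find
m,im=cam('top'); find(m,im,z=.046,x0=.42,y0=-.15,sz=(.25,.28))
hs=cv2.cvtColor(im,cv2.COLOR_BGR2HSV)
# cover closed: blue front frame bar expected at top z~.095
for q in [(-.09,0),(-.09,.1),(-.09,-.1)]:
    u=proj(m,fw(*q,.091)); print(u.round(),hs[int(u[1]),int(u[0])])
yel=cv2.inRange(hs,(20,100,80),(35,255,255)); n,l,st,ce=cv2.connectedComponentsWithStats(yel)
for i in range(1,n):
    if st[i][4]>200: print(st[i],ray(m,*ce[i],.01))
E
```

```text
[293. 223.] [106 186 174]
[257. 220.] [106 185 176]
[330. 227.] [106 193 169]
[247  81  37  54 416] [0.83790025 0.08891533 0.01      ]
[ 154  165   47   44 1499] [0.59478404 0.34556461 0.01      ]
```

```bash
python3 - <<'E'
from h import *
m,im=cam('top'); h=cv2.cvtColor(im,cv2.COLOR_BGR2HSV)
g=cv2.inRange(h,(45,40,25),(90,255,255)); g[:150]=0; g[235:]=0; g[:,:235]=0; g[:,365:]=0
n,l,st,ce=cv2.connectedComponentsWithStats(g)
for i in range(1,n):
    if st[i][4]>15: print(st[i],ray(m,*ce[i],.046))
for y in(-.088,0,.088): print(fw(.005,y,0))
E
```

```text
[ 0.56483213 -0.09452726  0.        ]
[ 0.57142594 -0.00677465  0.        ]
[0.57801976 0.08097797 0.        ]
```

```bash
python3 - <<'E'
from h import *
m,im=cam('top'); f=im.astype(float); e=f[...,1]-(f[...,0]+f[...,2])/2
e[:150]=-99; e[235:]=-99; e[:,:235]=-99; e[:,365:]=-99
print(np.percentile(e[e>-99],[50,90,95,99,100]))
g=(e>max(3,np.percentile(e[e>-99],50)+4)).astype(np.uint8)
n,l,st,ce=cv2.connectedComponentsWithStats(g)
for i in range(1,n):
    if st[i][4]>12: print(st[i],ray(m,*ce[i],.046))
E
```

```text
[ 2.   6.5  9.  13.5 18. ]
[318 167  30  40 664] [ 0.59247805 -0.11263322  0.046     ]
[291 176   8   3  13] [ 0.6188226  -0.00331472  0.046     ]
[257 179  19  22 233] [0.5822378  0.07887547 0.046     ]
[287 181  19  23 248] [ 0.57624771 -0.00901767  0.046     ]
```

```bash
python3 - <<'E'
from h import *
m,im=cam('top'); f=im.astype(float); e=f[...,1]-(f[...,0]+f[...,2])/2
e[:150]=-99; e[235:]=-99; e[:,:235]=-99; e[:,365:]=-99
for t in (8,9,10):
    n,l,st,ce=cv2.connectedComponentsWithStats((e>t).astype(np.uint8))
    for i in range(1,n):
        if st[i][4]>30: print(t,st[i],ray(m,*ce[i],.046).round(4))
E
```

```text
8 [257 179  19  22 176] [0.5832 0.078  0.046 ]
8 [288 182  18  21 199] [ 0.5772 -0.0088  0.046 ]
8 [318 184  19  22 213] [ 0.5703 -0.0968  0.046 ]
9 [259 180  17  21 118] [0.588 0.071 0.046]
9 [288 182  18  21 177] [ 0.5774 -0.0086  0.046 ]
9 [318 184  19  22 191] [ 0.5703 -0.0969  0.046 ]
9 [257 186   5  13  37] [0.5703 0.0993 0.046 ]
10 [259 180  16  13  81] [0.5975 0.0743 0.046 ]
10 [289 182  17   7  73] [ 0.5956 -0.0098  0.046 ]
10 [320 185  17   7  73] [ 0.5895 -0.0979  0.046 ]
10 [300 190   5  13  44] [ 0.5612 -0.0245  0.046 ]
10 [319 192   4  13  44] [ 0.556  -0.0773  0.046 ]
10 [329 193   7  13  46] [ 0.553  -0.1128  0.046 ]
```

All three modules are still in place under the closed cover, so I'm handing in.

```bash
python3 -c "
from plant import robot
print(robot.close_job())"
```

```text
the job is handed in; nothing more can be done
None
```

The job is handed in, though the hand-in call returned no verdict: the reference module is in its tray, all three green modules are home in the nests, the cover is closed, and the start button was pressed right down and let go.

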